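Turn a drained slide carrier face up onto spacer bars

TASK

The slide carrier has been draining face down on the ribbed block. First lay the loose wooden spacer bar across the bare end of the lower carrier on the drying base, opposite and parallel to the bar that already lies there; then turn the draining carrier over and lay it face up (white side with the glass slides up) squarely on the two bars, straight above the lower carrier. Lower it onto the bars in the gripper, do not drop it; the aluminium fork will hold it upright on its short edge while you change your grip. Leave both bars in place and do not disturb the other things on the bench.

Things in the scene. Friction and masses are not known exactly. Their poses are not given: they have to be found in the camera images.
- carrier: Loose slide carrier, a plate 60 x 136 x 12 mm (x, y, z) with plain straight sides, 0.08 to 0.17 kg; white face with two glass slides on its +z side, blue back on -z. Origin at the middle of the plate; y along its length. Starts face down (z down) on the drain block, overhanging it by about 13 mm in x and 18 mm in y. Grip it across the 60 mm, tool leaning along its length. Either end may go down or lead.
- drain_block: Fixed ribbed grey block, 34 x 100 mm (x, y), top 40 mm above the bench, on a white drip tray 120 x 170 mm with a rim 9 mm high. Origin under its middle at bench height; z up. It may stand on the robot's left or right; the stack is then on the other side.
- stand: Fixed aluminium fork to stand a carrier in. Origin under its middle at bench height, z up. Base 90 x 100 mm, 10 mm high, carries the short edge. Two walls only 34 mm wide (|x| < 17 mm) leave a gap y = -9 to +9 mm up to 53 mm height, flaring to about 39 mm at 71 mm; open at both x ends. The plate stands in the plane y = 0, its width along x, leaning up to about 9 degrees either way.
- stack: Fixed drying base, dark steel, 74 x 156 mm, top 20 mm above the bench, with the lower carrier (60 x 136 x 12 mm, face up, length along y) fixed on it; the lower carrier's top is at 32 mm. Origin under its middle at bench height; z up. Its slides fill |y| < 40 mm; bare end strips beyond. The end at +y already has a bar on it.
- free_end (a point): Where the underside of the loose spacer bar's middle belongs: the middle of the bare end strip of the lower carrier, at (0, -53, 32) mm in the stack's frame. Axes as the stack's: the bar lies along x.
- set_end (a point): Middle of the other end strip, under the bar that already lies there, at (0, 53, 32) mm in the stack's frame. Axes as the stack's.
- top_seat (a point): Where the middle of the turned carrier belongs when it lies on both bars, at (0, 0, 54) mm in the stack's frame (its underside at 48 mm). Axes as the stack's: the carrier's length lies along y, either way round.
- spacer: The loose wooden spacer bar, 84 x 14 x 16 mm (length along x, width y, height z), 0.05 kg, lying on the bench near the fork, on the side away from the robot. Origin at the middle of its underside.
- spacer_set: An equal bar that already lies across the +y end of the lower carrier, loose. Origin at the middle of its underside.
- timer: Bystander, leave alone: white desk timer, 60 x 66 x 18 mm. Origin under its middle.
- coverslips: Bystander, leave alone: green box of cover slips, 46 x 62 x 16 mm. Origin under its middle.
- coplin: Bystander, leave alone: glass staining jar, 68 mm across, 89 mm tall. Origin under its middle.
- eosin: Bystander, leave alone: small dropper bottle, 43 mm across, 110 mm tall. Origin under its middle.
- tape: Bystander, leave alone: roll of white tape, 85 mm across, 25 mm high, lying flat. Origin under its middle.
- pen: Bystander, leave alone: blue marker pen, 130 mm long, 11 mm wide. Origin under its middle.

How it is judged:
On the way, in this order (a step that is already met when the one before it is completed fails the run):
1. the loose bar lies released across the bare end of the lower carrier (x of spacer in the frame of free_end between -0.015 and 0.015 m and y of spacer in the frame of free_end between -0.011 and 0.011 m and z of spacer in the frame of free_end between -0.004 and 0.004 m and angle between the x axis of spacer and the x axis of stack, either way round below 0.2 rad and contact force between the fingers and spacer below 0.1 N), for 0.2 s.
2. the carrier, turned face up within about 20 degrees, is held by the fingers with its middle within 20 mm above its place on the bars and touches a bar (x of carrier in the frame of top_seat between -0.025 and 0.025 m and y of carrier in the frame of top_seat between -0.03 and 0.03 m and z of carrier in the frame of top_seat between -0.005 and 0.02 m and angle between carrier's own z axis and vertical below 0.35 rad and contact force between the fingers and carrier above 1 N and (contact force between carrier and spacer above 0.1 N or contact force between carrier and spacer_set above 0.1 N)).
At the end, for the whole second after the job is handed in: The carrier lies face up (within 5 deg), still, on both bars, within 14 mm across and 16 mm along of straight above the lower one and 10 deg of parallel. Each bar lies flat on its end strip: the placed one within 15 mm along, 11 mm across, 11 deg; the other 18 mm, 14 mm, 14 deg. Nothing is held (x of carrier in the frame of top_seat between -0.014 and 0.014 m and y of carrier in the frame of top_seat between -0.016 and 0.016 m and z of carrier in the frame of top_seat between -0.005 and 0.005 m and angle between carrier's own z axis and vertical below 0.09 rad and angle between the y axis of carrier and the y axis of stack, either way round below 0.17 rad and x of spacer in the frame of free_end between -0.015 and 0.015 m and y of spacer in the frame of free_end between -0.011 and 0.011 m and z of spacer in the frame of free_end between -0.004 and 0.004 m and angle between the x axis of spacer and the x axis of stack, either way round below 0.2 rad and x of spacer_set in the frame of set_end between -0.018 and 0.018 m and y of spacer_set in the frame of set_end between -0.014 and 0.014 m and z of spacer_set in the frame of set_end between -0.004 and 0.004 m and angle between the x axis of spacer_set and the x axis of stack, either way round below 0.25 rad and linear speed of each of carrier, spacer below 0.02 m/s); the robot touches nothing.
It fails at once if a bystander was moved by more than 30 mm (distance of any of timer, coverslips, coplin, eosin, tape, pen from where it was at the start of the episode above 0.03 m).
It also fails if it takes over 67 s, if anything falls off the work surface, if the arm or the gripper's body presses on something with over 40 N, if the wrist force passes 120 N, or if a joint passes its speed limit or range.

ROBOT

A 6-joint arm with a two-finger parallel gripper is mounted at the origin on a cart in front of the work surface, level with it; the furniture and walls round the work are solid. World frame = base frame: x ahead of the robot, y to its left, z up, the work surface at z = 0. Lengths are in m, angles in rad, forces in N, time in s.
With the tool pointing down it reaches from about 0.325 to 0.775 m from the base axis. Payload 9.3 kg.
Tool frame: the origin (TCP) lies midway between the tips of the shut fingers; the grasp point (between the pads) lies behind it (ctrl.grasp_offset is the z of the grasp point in the tool frame, in m); z points along the fingers, y is the line along which they close (so a half turn about z gives the same grasp; the last joint's range is limited). The gripper opens to 85 mm and grips with 20 to 120 N. Pads are 22 mm wide; open, the fingers measure 114 mm over their backs; the gripper's body (76 mm by 85 mm) begins 54 mm behind the grasp point. The pads swing forward as they close: fully open they stand 13 mm farther back than shut.
Start: joints at [-1.291, 0.259, 0.021, 1.334, 0, 1.418], TCP at [0.231, -0.499, 0.231] pointing down, gripper open.
Joint ranges: [-3.04, 3.04], [-0.91, 1.82], [-1.04, 1.36], [-1.92, 1.95], [-1.52, 1.45], [-3.14, 3.14]. Speed limits (rad/s): [2.22, 2.22, 2.79, 3.14, 3.14, 3.14].

INTERFACE

Orientations are given as a rotation vector (axis times angle).
In Python, from bench import ctrl, cams gives the robot as it stands.
- The arm moves only by the tool send_rows, never from a script. Its argument "increments" is text: rows parted by semicolons, each of 5 numbers parted by spaces: the finger opening in cm, from 0 to 8.54, then the shift along the tool's x, y, z in cm, then the turn about the tool's z in rad. A call has 1 to 12 rows; each row is the pose to reach, as a shift and turn from the pose commanded when the call began, along the tool's axes at that moment; what a row does not reach only later rows make up. A row lasts 1/12 s, in which the tool goes at most 41.7 mm and 7.16 degrees, less where a joint would pass 70% of its speed; a pose out of reach is approached as far as the arm can. A call with a gripper value outside its range is refused whole. The fingers move at their own pace and stop on an object; "grip_force" is the grip in N (left out, the last holds). Time passes only in rows, so rows that repeat a pose let the fingers close. It gives the time, the measured TCP pose, the force, the opening and the grip force at its end, in the units of the state.
- ctrl.sense(): the state, without advancing time (a new reading comes with each control period).
- cams.grab_frame(name): name is "scene" or "top" or "wrist"; returns a dict with "img" (480x640x3 uint8, red, green, blue), "fov_y" (degrees; the focal length in pixels is half the picture's height over the tangent of half this angle, whatever the lens; pixels are square), "cx", "cy" (the principal point, pixels), "camera_from_world" (4x4, takes a point from world to camera coordinates); the wrist camera has in their place "mount" (4x4, takes a point from camera to tool coordinates, whose origin is the TCP and whose axes are the flange's). Camera axes: x right, y up, looking along -z (the intrinsics and any distortion apply to the point x, -y, -z); pixel columns grow to the right and rows downward; lengths in m; the calibration is good to about 2 mm. A picture is of the moment at which its call begins: read the wrist's pose just before it. There is no depth.
- ctrl.finish_job(): hands the job in; it is judged then, once.
The state is a dict: "clock": time; "joints": joint angles; "joint_velocities": joint speeds; "joint_torque": joint torques, N m; "eef_pos": TCP position; "tool_rot": TCP orientation; "contact_force": force on the tool from outside, world axes, zero at the start; "torque": the same for the moment, N m; "opening": finger opening in m; "grasp_force": force on a finger pad.
Only numpy, scipy, OpenCV 4.12 (cv2) and the standard library are available. Lean on these libraries where they do the work, as an engineer would, in place of code of your own. Each camera call takes 0.05 s, during which the arm holds its last target. There are 200 camera calls.

## Working session

There is one attempt and no reset: what is moved stays moved. The work goes in short steps, Python scripts to look and compute and a tool call to move; the robot and the scene stay as the last step left them, time stands still between calls to the robot, and variables do not carry over. Pictures are saved under pics/ and viewed, at most 10 in all, crops included, and the job is handed in when it is done.

Besides the shell and the picture viewer there is one more tool, called after ">>>" in YAML: its name, and indented under it one key for each argument. send_rows: Moves the arm, as the interface text tells. Its arguments: {"type":"object","properties":{"increments":{"type":"string"},"grip_force":{"type":"number"}},"required":["increments"]}

```bash
ls; mkdir -p pics; python3 - <<'E'
from bench import ctrl,cams
import cv2,numpy as np
s=ctrl.sense();print(s, ctrl.grasp_offset)
for n in ("scene","top"):
    f=cams.grab_frame(n);cv2.imwrite(f"pics/{n}0.png",f["img"][:,:,::-1]);print(n,f["fov_y"],f["cx"],f["cy"],np.round(f["camera_from_world"],4).tolist(),[k for k in f])
E
```

```text
pics
{'clock': 0.0, 'joints': array([-1.29059654e+00,  2.59208880e-01,  2.07480953e-02,  1.33369641e+00,
        3.27991175e-05,  1.41820290e+00]), 'joint_velocities': array([ 0.00014632, -0.00095378,  0.00082548, -0.00056076,  0.00034834,
       -0.00131817]), 'joint_torque': array([-1.64017300e-03, -5.55639589e+01,  3.44528282e+01,  1.37125334e-02,
       -3.01819591e-04, -1.94576967e-05]), 'eef_pos': array([ 0.23060344, -0.49901089,  0.23065172]), 'tool_rot': array([-3.06699434e+00, -6.74244516e-01,  8.48434107e-05]), 'contact_force': array([0.46073308, 0.53808399, 0.60346741]), 'torque': array([-0.02468008,  0.04358549, -0.0062953 ]), 'grasp_force': 0.0, 'opening': 0.08567662065841843} -0.0187
scene 42.02371716476761 326.587751073748 238.09914311491346 [[0.867, -0.4983, -0.0023, -0.5149], [0.2208, 0.38, 0.8982, -0.2025], [-0.4467, -0.7793, 0.4395, -1.5951], [0.0, 0.0, 0.0, 1.0]] ['img', 'fov_y', 'cx', 'cy', 'camera_from_world']
top 55.96882092435777 318.7969533047628 242.54322327653097 [[-0.0013, -1.0, -0.0002, -0.017], [0.9892, -0.0013, 0.1465, -0.5648], [-0.1465, 0.0, 0.9892, -1.4831], [0.0, 0.0, 0.0, 1.0]] ['img', 'fov_y', 'cx', 'cy', 'camera_from_world']
```

View pics/top0.png

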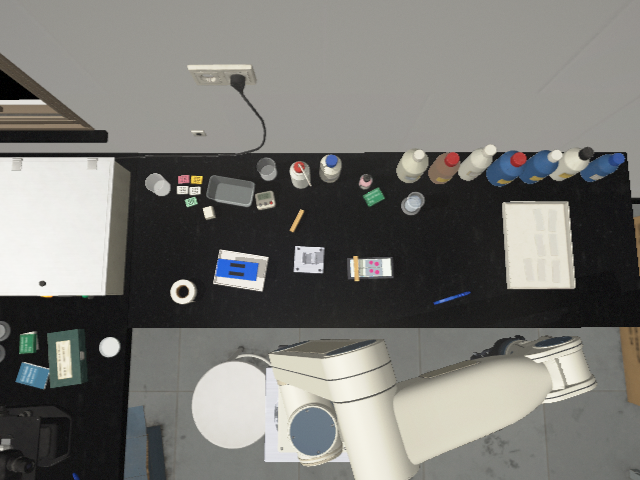

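View pics/scene0.png

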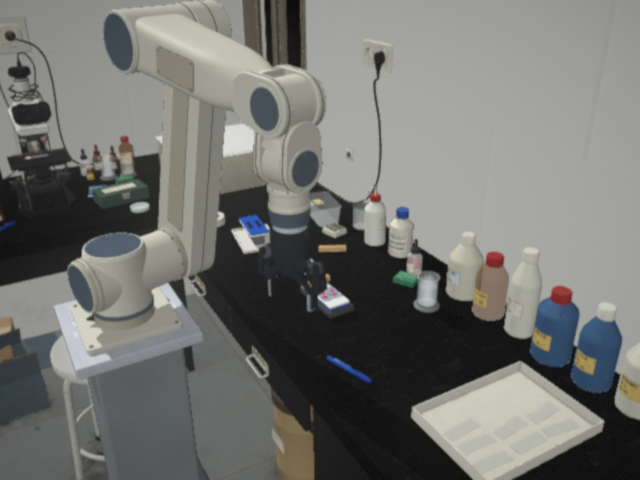

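The top view shows the carrier on its drip tray at about (241,269), the fork at (309,259), the loose bar at (297,220), and the stack at (370,267) with its bar at (356,268). The pen is at (452,298). In the scene view the arm is clear of everything. Next I'll zoom in on the work area.

```bash
cat > h.py <<'E'
from bench import ctrl,cams
import cv2,numpy as np
from scipy.spatial.transform import Rotation as R
def cam(n):
    s=ctrl.sense();f=cams.grab_frame(n)
    F=240/np.tan(np.radians(f["fov_y"]/2));K=np.array([[F,0,f["cx"]],[0,F,f["cy"]],[0,0,1]])
    if "mount" in f:
        T=np.eye(4);T[:3,:3]=R.from_rotvec(s["tool_rot"]).as_matrix();T[:3,3]=s["eef_pos"]
        M=np.linalg.inv(T@f["mount"])
    else: M=f["camera_from_world"]
    M=np.diag([1,-1,-1,1])@M
    return f["img"],K,M
def pix2w(K,M,uv,z):
    d=M[:3,:3].T@np.linalg.inv(K)@np.array([*uv,1.]);o=-M[:3,:3].T@M[:3,3]
    return o+d*(z-o[2])/d[2]
def w2pix(K,M,p):
    q=K@(M[:3,:3]@np.asarray(p)+M[:3,3]);return q[:2]/q[2]
E
python3 - <<'E'
from h import *
img,K,M=cam("top");np.savez("top.npz",K=K,M=M,img=img)
c=img[190:310,205:405][:,:,::-1];cv2.imwrite("pics/c.png",cv2.resize(c,(800,480),interpolation=cv2.INTER_CUBIC))
E
```

```text
(no output)
```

View pics/c.png

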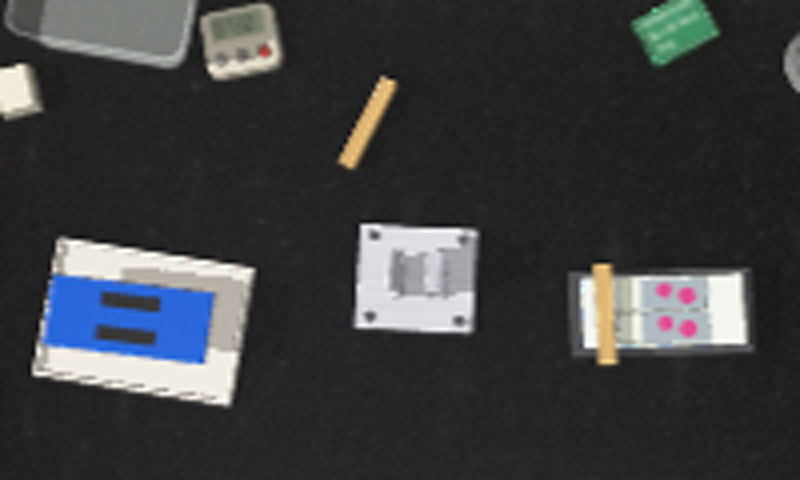

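The 4x crop shows the blue carrier at crop (130,320), the fork base with corners near (360,224), (477,229), (473,333) and (355,328), the loose bar from (388,78) to (348,166), and the stack with its set bar at (605,313). The bare end is at (735,310).

```bash
cat > m.py <<'E'
from h import *
d=np.load("top.npz");img,K,M=d["img"],d["K"],d["M"]
hsv=cv2.cvtColor(img,cv2.COLOR_RGB2HSV)
def rect(mask,z,roi,name):
    m=np.zeros_like(mask);x0,y0,x1,y1=roi;m[y0:y1,x0:x1]=mask[y0:y1,x0:x1]
    c=max(cv2.findContours(m,0,cv2.CHAIN_APPROX_NONE)[0],key=cv2.contourArea)[:,0]
    w=np.array([pix2w(K,M,p,z)[:2] for p in c])
    (cx,cy),(a,b),t=cv2.minAreaRect((w*1000).astype(np.float32))
    if a<b:a,b=b,a;t+=90
    print(name,"ctr mm",round(cx,1),round(cy,1),"size",round(a),round(b),"long-axis deg from world x",round((t+90)%180-90,1))
blue=cv2.inRange(hsv,(100,120,80),(125,255,255))
wood=cv2.inRange(hsv,(10,60,90),(28,255,255))
rect(cv2.morphologyEx(blue,cv2.MORPH_CLOSE,np.ones((7,7))),.052,(205,240,270,300),"carrier")
rect(wood,.016,(280,200,310,240),"spacer")
rect(wood,.048,(345,250,365,290),"set")
br=cv2.inRange(hsv,(0,0,110),(180,70,255))
rect(br,.010,(285,240,335,280),"stand")
rect(br,.032,(345,250,400,290),"lowcarrier")
dk=cv2.inRange(hsv[:,:,2],50,255)
rect(dk,.020,(340,245,400,290),"stackbase")
rect(br,.009,(205,240,275,300),"tray")
E
python3 m.py
python3 - <<'E'
from h import *
d=np.load("top.npz");K,M=d["K"],d["M"]
f=lambda u,v,z:np.round(pix2w(K,M,(205+(u+.5)/4-.5,190+(v+.5)/4-.5),z)*1000)[:2]
print("lower corners",[f(*p,.032) for p in((582,277),(746,272),(748,345),(582,350))])
print("base corners",[f(*p,.02) for p in((570,272),(751,268),(754,351),(575,357))])
print("stand corners",[f(*p,.01) for p in((360,224),(477,229),(473,333),(355,328))])
print("wall tops",[f(*p,.071) for p in((392,250),(472,250),(472,292),(392,295))])
E
```

```text
carrier ctr mm 474.1 256.2 size 136 59 long-axis deg from world x 83.0
spacer ctr mm 647.0 59.6 size 85 16 long-axis deg from world x -25.9
set ctr mm 478.1 -141.6 size 81 17 long-axis deg from world x 2.0
stand ctr mm 511.8 17.4 size 102 90 long-axis deg from world x 87.0
lowcarrier ctr mm 481.6 -205.3 size 112 61 long-axis deg from world x -87.8
stackbase ctr mm 478.9 -191.1 size 156 85 long-axis deg from world x 89.9
tray ctr mm 475.8 250.0 size 172 120 long-axis deg from world x 80.8
lower corners [array([ 510., -123.]), array([ 514., -262.]), array([ 453., -262.]), array([ 449., -123.])]
base corners [array([ 516., -114.]), array([ 519., -268.]), array([ 448., -269.]), array([ 444., -118.])]
stand corners [array([559.,  66.]), array([554., -35.]), array([465., -31.]), array([469.,  69.])]
wall tops [array([529.,  36.]), array([528., -30.]), array([494., -30.]), array([491.,  36.])]
```

```bash
cat >> h.py <<'E'
def go(x,y,z,closing_deg=None):
    "mm TCP target, direction of tool y (closing) in world deg mod 180 -> tool shift cm, turn rad"
    s=ctrl.sense();Rm=R.from_rotvec(s["tool_rot"]).as_matrix()
    d=Rm.T@(np.array([x,y,z])/1000-s["eef_pos"])*100
    cur=np.degrees(np.arctan2(Rm[1,1],Rm[0,1]));t=0
    if closing_deg is not None:
        t=(closing_deg-cur+90)%180-90   # world ccw; tool z is down -> negative
    print("t",round(s["clock"],2),"pos",np.round(s["eef_pos"]*1000,1),"cur closing",round(cur,1),"shift cm",np.round(d,2),"turn",round(-np.radians(t),3),"j",np.round(s["joints"],2),"tilt",round(np.degrees(np.arccos(-Rm[2,2])),2))
E
python3 -c "
from h import *
go(647,60,150,64.1)"
```

```text
t 0.15 pos [ 230.6 -499.1  230.8] cur closing -65.2 shift cm [ 61.25 -33.28   8.12] turn 0.885 j [-1.29  0.26  0.02  1.33 -0.    1.42] tilt 0.06
```

>>> send_rows:
  increments: "4 61.2 -33.3 6 0.885;4 61.2 -33.3 6 0.885;4 61.2 -33.3 6 0.885;4 61.2 -33.3 6 0.885;4 61.2 -33.3 6 0.885;4 61.2 -33.3 6 0.885;4 61.2 -33.3 6 0.885;4 61.2 -33.3 6 0.885;4 61.2 -33.3 6 0.885;4 61.2 -33.3 6 0.885;4 61.2 -33.3 6 0.885;4 61.2 -33.3 6 0.885"

```text
clock: 1.15
eef_pos: [0.5078, -0.1316, 0.1903]
tool_rot: [-3.059, 0.655, -0.004]
contact_force: [0.4, -1.1, 0.4]
opening: 0.0404
grasp_force: 0.0
```

```bash
python3 -c "
from h import *
go(647,60,120,64.1)"
```

```text
t 1.15 pos [ 507.8 -131.6  190.3] cur closing -114.2 shift cm [  4.87 -23.08   7.35] turn 0.03 j [-0.42  0.23 -0.12  1.22  0.01  3.14] tilt 0.79
```

>>> send_rows:
  increments: "4 4.9 -23.1 5 -1;4 4.9 -23.1 5 -1;4 4.9 -23.1 5 -1;4 4.9 -23.1 5 -1;4 4.9 -23.1 5 -1.5;4 4.9 -23.1 5 -1.5;4 4.9 -23.1 5 -1.5;4 4.9 -23.1 5 -1.5;4 4.9 -23.1 5 -1.5;4 4.9 -23.1 5 -1.5;4 4.9 -23.1 5 -1.5;4 4.9 -23.1 5 -1.5"

```text
clock: 2.15
eef_pos: [0.647, 0.0554, 0.1431]
tool_rot: [-2.689, -1.609, -0.016]
contact_force: [0.3, -0.6, -0.6]
opening: 0.0399
grasp_force: 0.0
```

```bash
python3 -c "
from h import *
go(647,60,120,64.1)"
```

```text
t 2.15 pos [647.   55.4 143.1] cur closing -28.2 shift cm [ 0.38 -0.21  2.32] turn 1.531 j [-0.05  0.46  0.1   1.21  0.01  2.01] tilt 0.74
```

>>> send_rows:
  increments: "4 0.4 -0.2 2.3 -1;4 0.4 -0.2 2.3 -1;4 0.4 -0.2 2.3 -1;4 0.4 -0.2 2.3 -1;4 0.4 -0.2 2.3 -1.61;4 0.4 -0.2 2.3 -1.61;4 0.4 -0.2 2.3 -1.61;4 0.4 -0.2 2.3 -1.61;4 0.4 -0.2 2.3 -1.61;4 0.4 -0.2 2.3 -1.61;4 0.4 -0.2 2.3 -1.61;4 0.4 -0.2 2.3 -1.61"

```text
clock: 3.15
eef_pos: [0.6472, 0.06, 0.1202]
tool_rot: [0.872, 3.017, 0.02]
contact_force: [0.7, -0.4, -0.1]
opening: 0.0405
grasp_force: 0.0
```

```bash
cat > w.py <<'E'
import sys
from h import *
n=sys.argv[1];img,K,M=cam("wrist");np.savez(n+".npz",img=img,K=K,M=M)
cv2.imwrite(f"pics/{n}.png",img[:,:,::-1])
if len(sys.argv)>2:
    hsv=cv2.cvtColor(img,cv2.COLOR_RGB2HSV);z=float(sys.argv[2])/1000
    wood=cv2.inRange(hsv,(10,60,90),(28,255,255))
    for c in cv2.findContours(wood,0,cv2.CHAIN_APPROX_NONE)[0]:
        if cv2.contourArea(c)<500: continue
        w=np.array([pix2w(K,M,p,z)[:2] for p in c[:,0]])
        print("wood px",c[:,0].mean(0),"mm rect",cv2.minAreaRect((w*1000).astype(np.float32)))
E
python3 w.py w1 16; python3 -c "
from h import *
go(647,60,4,64.1)"
```

```text
wood px [318.01454545 233.76363636] mm rect ((645.3508911132812, 58.20148849487305), (15.248333930969238, 86.43958282470703), 63.7064094543457)
t 3.2 pos [647.3  60.  120.3] cur closing 58.3 shift cm [-0.   -0.16 11.63] turn -0.102 j [-0.04  0.47  0.06  1.16  0.01  0.51] tilt 0.74
```

View pics/w1.png

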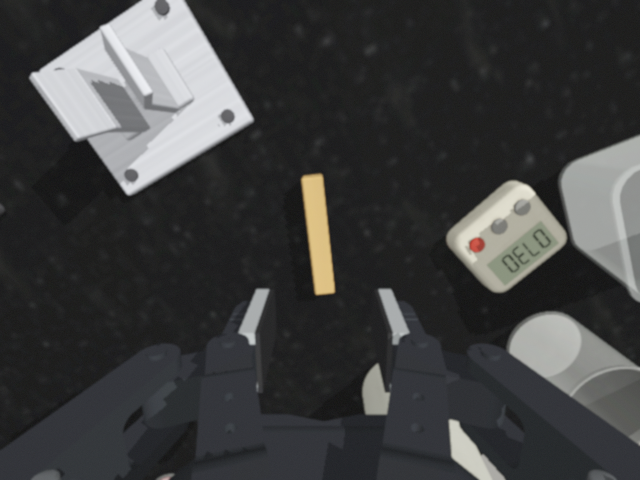

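The wrist view shows the loose bar at about (318,234), between the fingers' lines and nearly aligned. The timer is well clear at (507,237).

>>> send_rows:
  increments: "4 0 -0.35 6 -0.102;4 0 -0.35 9 -0.102;4 0 -0.35 11.6 -0.102;4 0 -0.35 11.6 -0.102;4 0 -0.35 11.6 -0.102;0.8 0 -0.35 11.6 -0.102;0.8 0 -0.35 11.6 -0.102;0.8 0 -0.35 11.6 -0.102;0.8 0 -0.35 11.6 -0.102;0.8 0 -0.35 11.6 -0.102;0.8 0 -0.35 11.6 -0.102;0.8 0 -0.35 11.6 -0.102"
  grip_force: 30

```text
clock: 4.2
eef_pos: [0.6463, 0.0585, 0.005]
tool_rot: [0.727, 3.053, 0.021]
contact_force: [0.1, -0.5, 4.4]
opening: 0.0131
grasp_force: 30.9
```

```bash
python3 -c "
from h import *
go(645,60,150,92)
go(483,-246,150,92)"
```

```text
t 4.2 pos [646.3  58.5   5. ] cur closing 63.2 shift cm [  0.19   0.27 -14.5 ] turn -0.502 j [-0.04  0.56 -0.11  0.9   0.01  0.42] tilt 0.77
t 4.2 pos [646.3  58.5   5. ] cur closing 63.2 shift cm [  0.87 -34.34 -14.96] turn -0.502 j [-0.04  0.56 -0.11  0.9   0.01  0.42] tilt 0.77
```

>>> send_rows:
  increments: "0.8 0 0 -5 0;0.8 0 0 -9 0;0.8 0 0 -13 -0.1;0.8 0.2 -5 -15 -0.2;0.8 0.9 -34.3 -15 -0.5;0.8 0.9 -34.3 -15 -0.5;0.8 0.9 -34.3 -15 -0.5;0.8 0.9 -34.3 -15 -0.5;0.8 0.9 -34.3 -15 -0.5;0.8 0.9 -34.3 -15 -0.5;0.8 0.9 -34.3 -15 -0.5;0.8 0.9 -34.3 -15 -0.5"

```text
clock: 5.2
eef_pos: [0.4806, -0.249, 0.1501]
tool_rot: [-0.047, 3.136, 0.017]
contact_force: [0.1, -0.5, -0.3]
opening: 0.0132
grasp_force: 30.4
```

```bash
python3 w.py w2; python3 -c "
from h import *
go(483,-246,37,92)"
```

```text
t 5.25 pos [ 480.3 -250.1  150.1] cur closing 91.6 shift cm [-0.23  0.29 11.31] turn -0.006 j [-0.64  0.28 -0.16  1.13  0.01 -0.67] tilt 0.66
```

View pics/w2.png

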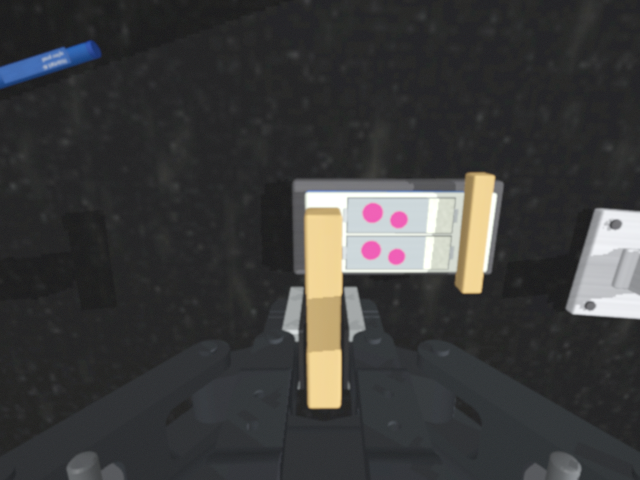

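The wrist view shows the held bar centred in the fingers. The lower carrier spans about (305,192) to (492,272), with the set bar at (475,233).

```bash
python3 - <<'E'
from h import *
d=np.load("w2.npz");K,M=d["K"],d["M"]
for n,z,ps in(("lower",.032,((305,192),(498,195),(492,273),(305,273))),("base",.02,((293,180),(503,182),(494,273),(294,273))),("set",.048,((466,173),(493,175),(482,293),(457,291))),("held",.166,((306,209),(341,209),(341,408),(307,408)))):
    w=np.array([pix2w(K,M,p,z)[:2]*1000 for p in ps]);print(n,np.round(w).tolist(),w.mean(0).round(1))
E
```

```text
lower [[452.0, -262.0], [451.0, -126.0], [509.0, -121.0], [513.0, -261.0]] [ 481.3 -192.6]
base [[446.0, -271.0], [443.0, -118.0], [514.0, -113.0], [518.0, -270.0]] [ 480.1 -193.2]
set [[434.0, -157.0], [435.0, -139.0], [519.0, -134.0], [518.0, -152.0]] [ 476.3 -145.6]
held [[436.0, -257.0], [435.0, -245.0], [518.0, -242.0], [518.0, -255.0]] [ 476.8 -249.8]
```

>>> send_rows:
  increments: "0.8 -0.43 0.3 4 0;0.8 -0.43 0.3 8 0;0.8 -0.43 0.3 10.5 0;0.8 -0.43 0.3 11 0;0.8 -0.43 0.3 11.3 0;0.8 -0.43 0.3 11.35 0;0.8 -0.43 0.3 11.35 0;3.2 -0.43 0.3 11.35 0;3.2 -0.43 0.3 11.35 0;3.2 -0.43 0.3 11.35 0;3.2 -0.43 0.3 11.35 0;3.2 -0.43 0.3 11.35 0"

```text
clock: 6.25
eef_pos: [0.4877, -0.2411, 0.0367]
tool_rot: [-0.052, 3.136, 0.019]
contact_force: [-0.1, 0.4, -0.1]
opening: 0.032
grasp_force: 0.0
```

>>> send_rows:
  increments: "3.2 0 0 -4 0;3.2 0 0 -8 0;6 0 0 -11 0;8.5 0 0 -13 0;8.5 0 0 -13 0"

```text
clock: 6.67
eef_pos: [0.4885, -0.2437, 0.1713]
tool_rot: [-0.052, 3.13, 0.012]
contact_force: [1.2, 0.8, -0.9]
opening: 0.0672
grasp_force: 0.0
```

```bash
python3 w.py w3 48; python3 -c "
from h import *
go(474,256,160,-7)"
```

```text
wood px [325.64478764 224.28185328] mm rect ((487.1958312988281, -241.28538513183594), (85.64105224609375, 15.312201499938965), 1.7086578607559204)
wood px [458.17537313 212.73880597] mm rect ((476.3351135253906, -145.7085418701172), (85.37622833251953, 19.702709197998047), 2.4529309272766113)
t 6.72 pos [ 487.9 -243.2  168.8] cur closing 91.9 shift cm [-0.25 49.93  1.34] turn -1.416 j [-0.62  0.27 -0.12  1.18  0.01 -0.66] tilt 0.74
```

>>> send_rows:
  increments: "8.5 -0.3 47.2 0 -1.416;8.5 -0.3 47.2 0 -1.416;8.5 -0.3 47.2 0 -1.416;8.5 -0.3 47.2 0 -1.416;8.5 -0.3 47.2 0 -1.416;8.5 -0.3 47.2 0 -1.416;8.5 -0.3 47.2 0 -1.416;8.5 -0.3 47.2 0 -1.416;8.5 -0.3 47.2 0 -1.416;8.5 -0.3 47.2 0 -1.416;8.5 -0.3 47.2 0 -1.416;8.5 -0.3 47.2 0 -1.416"

```text
clock: 7.72
eef_pos: [0.4732, 0.2335, 0.1709]
tool_rot: [-2.087, 2.333, 0.011]
contact_force: [0.0, -1.5, -0.8]
opening: 0.0849
grasp_force: 0.0
```

>>> send_rows:
  increments: "8.5 0 0 2 0;8.5 0 0 2 0;8.5 0 0 2 0;8.5 0 0 2 0"

```text
clock: 8.05
eef_pos: [0.4744, 0.2289, 0.152]
tool_rot: [-2.074, 2.346, 0.009]
contact_force: [-0.0, -0.7, 0.3]
opening: 0.0848
grasp_force: 0.0
```

```bash
python3 w.py w4; python3 - <<'E'
from h import *
d=np.load("w4.npz");img,K,M=d["img"],d["K"],d["M"]
hsv=cv2.cvtColor(img,cv2.COLOR_RGB2HSV)
b=cv2.morphologyEx(cv2.inRange(hsv,(100,120,80),(125,255,255)),cv2.MORPH_CLOSE,np.ones((25,25)))
c=max(cv2.findContours(b,0,cv2.CHAIN_APPROX_NONE)[0],key=cv2.contourArea)[:,0]
w=np.array([pix2w(K,M,p,.052)[:2]*1000 for p in c],np.float32);print(c.min(0),c.max(0),cv2.minAreaRect(w))
go(470.6,228,24,-7)
E
```

```text
[286 175] [376 357] ((472.43402099609375, 254.01039123535156), (135.25418090820312, 60.98813247680664), 82.97900390625)
t 8.1 pos [474.7 228.8 152.5] cur closing 172.9 shift cm [ 0.29  0.45 12.85] turn -0.001 j [ 0.28  0.25 -0.2   1.12  0.01 -1.16] tilt 0.74
```

View pics/w4.png

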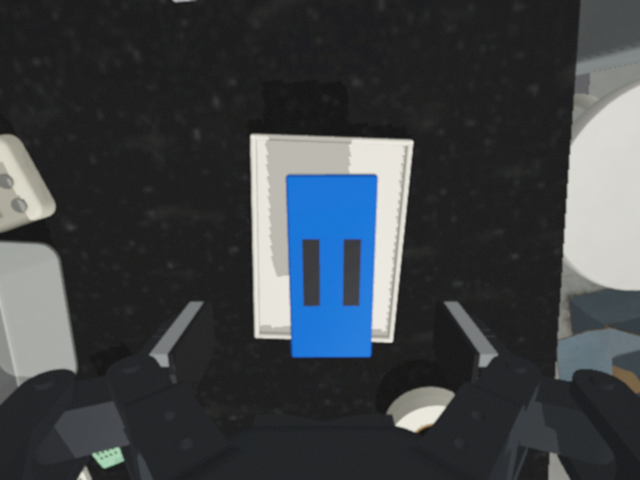

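The wrist view shows the carrier centred between the open fingers, spanning (286,175) to (376,357). The tape at (430,415) is clear of the descent.

>>> send_rows:
  increments: "8.5 0.5 0.6 4 0;8.5 0.5 0.6 8 0;8.5 0.5 0.6 11 0;8.5 0.5 0.6 12.8 0;8.5 0.5 0.6 12.8 0;5 0.5 0.6 12.8 0;5 0.5 0.6 12.8 0;5 0.5 0.6 12.8 0;5 0.5 0.6 12.8 0;5 0.5 0.6 12.8 0;5 0.5 0.6 12.8 0;5 0.5 0.6 12.8 0"
  grip_force: 20

```text
clock: 9.1
eef_pos: [0.47, 0.2268, 0.026]
tool_rot: [-2.072, 2.342, 0.005]
contact_force: [0.4, -2.0, 8.3]
opening: 0.0597
grasp_force: 23.5
```

>>> send_rows:
  increments: "5 0 0 -2 0;5 0 0 -5 0;5 0 0 -9 0;5 0 0 -12 0;5 0 0 -12 0;5 0 0 -12 0"

```text
clock: 9.6
eef_pos: [0.469, 0.2256, 0.1465]
tool_rot: [-2.071, 2.34, 0.005]
contact_force: [-0.1, 0.3, -2.6]
opening: 0.0596
grasp_force: 23.1
```

```bash
python3 w.py w5; python3 - <<'E'
from h import *
go(512,90,120,-3)
img,K,M=cam("scene");np.savez("s5.npz",img=img,K=K,M=M)
a=np.hstack([cv2.resize(img[150:330,200:400],(533,480)),cv2.resize(np.load("w5.npz")["img"],(267,200),interpolation=3)[0:200].repeat(1,0) if 0 else cv2.copyMakeBorder(cv2.resize(np.load("w5.npz")["img"],(267,200)),0,280,0,0,0)])
cv2.imwrite("pics/m5.png",a[:,:,::-1])
E
```

```text
t 9.65 pos [468.1 225.4 144.8] cur closing 173.0 shift cm [12.94 -5.99  2.34] turn -0.069 j [ 0.28  0.24 -0.23  1.09  0.01 -1.17] tilt 0.82
```

View pics/m5.png

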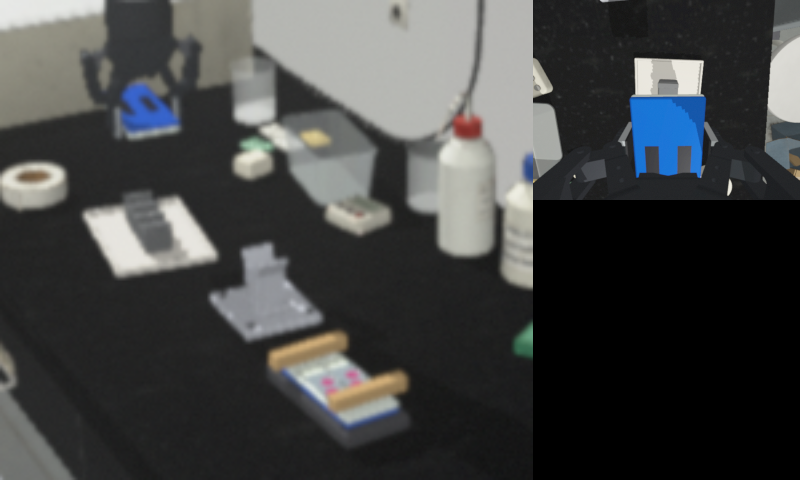

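The left panel (scene crop) shows the carrier held over the tray, fork and stack, with both bars lying parallel on the lower carrier. The right panel (wrist view) shows the carrier's free stub edge ahead of the fingers. Next I'll measure its pitch from that edge.

```bash
cat > pitch.py <<'E'
from h import *
import sys
def pitch(n):
    img,K,M=cam("wrist");np.savez(n+".npz",img=img,K=K,M=M);cv2.imwrite(f"pics/{n}.png",img[:,:,::-1])
    s=ctrl.sense();Rm=R.from_rotvec(s["tool_rot"]).as_matrix()
    hsv=cv2.cvtColor(img,cv2.COLOR_RGB2HSV);b=cv2.inRange(hsv,(100,120,60),(125,255,255))
    b[:,:200]=0;b[:,450:]=0
    r=np.where((b>0).sum(1)>100)[0]
    if not len(r): print("no blue edge");return
    v=r[0]+2;c=np.where(b[v]>0)[0];u0,u1=c[0],c[-1]
    rays=[M[:3,:3].T@np.linalg.inv(K)@np.array([u,v,1.]) for u in(u0,u1)];o=-M[:3,:3].T@M[:3,3]
    t=.06/np.linalg.norm(rays[0]-rays[1]);P=o+t*(rays[0]+rays[1])/2
    g=s["eef_pos"]+Rm@[0,0,ctrl.grasp_offset-.004]
    q=Rm.T@(P-g);print("edge px",u0,u1,v,"edge rel grasp in tool mm",np.round(q*1000,1),"pitch A-up deg",round(np.degrees(np.arctan2(-q[2],q[0])),1))
if __name__=="__main__":
    f=cams.grab_frame("wrist");print(np.round(f["mount"],3).tolist(),f["fov_y"]);pitch(sys.argv[1])
E
python3 pitch.py p1
```

```text
[[0.0, 0.96, 0.282, 0.072], [1.0, -0.0, 0.0, -0.0], [0.0, 0.282, -0.96, -0.143], [0.0, 0.0, 0.0, 1.0]] 65.29739140177733
edge px 232 414 235 edge rel grasp in tool mm [38.8 -0.4 -1.5] pitch A-up deg 2.2
```

```bash
python3 - <<'E'
from h import *
d=np.load("w1.npz");K,M=d["K"],d["M"]
for p in((33,75),(78,139),(103,28),(149,96),(56,68),(113,126)):
  print(p,np.round(pix2w(K,M,p,.071)*1000)[:2])
a=d["img"][0:200,20:260,::-1];cv2.imwrite("pics/fork.png",cv2.resize(a,(720,600),interpolation=2))
E
```

```text
(33, 75) [494.  -4.]
(78, 139) [527.  -6.]
(103, 28) [496.  37.]
(149, 96) [530.  36.]
(56, 68) [497.   7.]
(113, 126) [531.  12.]
```

View pics/fork.png

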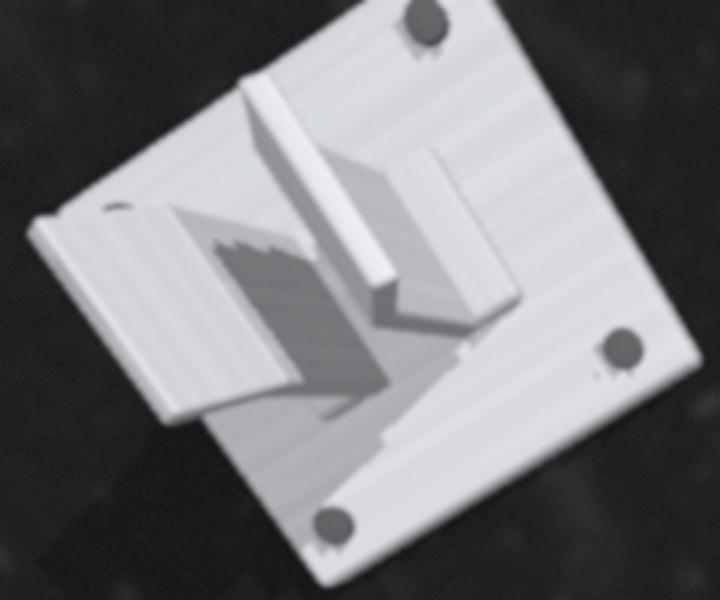

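The fork crop shows two thin walls flaring outward. The lip on the robot-left side has its top edge near y ≈ 37 mm, at z ≈ 71 mm.

The interface can't tilt the tool, so I'll pitch the plate in the grip by pressing its stub on that lip.

```bash
python3 -c "
from h import *
go(513,66,90,-3)"
```

```text
t 9.8 pos [467.3 225.1 143. ] cur closing 173.0 shift cm [15.3  -6.46  5.13] turn -0.07 j [ 0.28  0.24 -0.23  1.09  0.01 -1.17] tilt 0.68
```

>>> send_rows:
  increments: "5 15.3 -6.5 0 -0.07;5 15.3 -6.5 0 -0.07;5 15.3 -6.5 0 -0.07;5 15.3 -6.5 0 -0.07;5 15.3 -6.5 5 -0.07;5 15.3 -6.5 5 -0.07;5 15.3 -6.5 5 -0.07;5 15.3 -6.5 5 -0.07"

```text
clock: 10.47
eef_pos: [0.5135, 0.0667, 0.0922]
tool_rot: [-2.156, 2.27, 0.011]
contact_force: [-0.4, -0.6, -1.0]
opening: 0.0595
grasp_force: 23.7
```

>>> send_rows:
  increments: "5 0 0 2 0;5 0 0 3 0;5 0 0 3.3 0;5 0 0 3.6 0;5 0 0 3.9 0;5 0 0 4.2 0;5 0 0 4.5 0;5 0 0 4.5 0"

```text
clock: 11.13
eef_pos: [0.5147, 0.0675, 0.0483]
tool_rot: [-2.155, 2.268, 0.008]
contact_force: [-2.6, 5.4, 4.1]
opening: 0.0597
grasp_force: 25.4
```

```bash
python3 pitch.py p2; python3 -c "
from h import *
go(513,66,90,-3)"
```

```text
[[0.0, 0.96, 0.282, 0.072], [1.0, -0.0, 0.0, -0.0], [0.0, 0.282, -0.96, -0.143], [0.0, 0.0, 0.0, 1.0]] 65.29739140177733
edge px 226 421 251 edge rel grasp in tool mm [ 36.3  -0.2 -10.6] pitch A-up deg 16.3
t 11.23 pos [514.8  67.4  48.4] cur closing 177.1 shift cm [ 0.09  0.14 -4.17] turn 0.001 j [-0.04  0.33 -0.38  0.86  0.01 -1.56] tilt 0.83
```

>>> send_rows:
  increments: "5 0 0 0.2 0;5 0 0 0.4 0;5 0 0 0.6 0;5 0 0 0.8 0;5 0 0 0.9 0;5 0 0 0.9 0;5 0 0 0.9 0"

```text
clock: 11.82
eef_pos: [0.5149, 0.0664, 0.0394]
tool_rot: [-2.154, 2.27, 0.005]
contact_force: [-2.6, 1.0, 5.0]
opening: 0.0595
grasp_force: 27.9
```

```bash
python3 pitch.py p3; python3 -c "
from h import *
go(468,100,110,-8)"
```

```text
[[0.0, 0.96, 0.282, 0.072], [1.0, -0.0, 0.0, -0.0], [0.0, 0.282, -0.96, -0.143], [0.0, 0.0, 0.0, 1.0]] 65.29739140177733
edge px 218 429 275 edge rel grasp in tool mm [ 32.5  -0.2 -20.8] pitch A-up deg 32.6
t 11.92 pos [514.9  66.4  39.4] cur closing 177.0 shift cm [-3.19  4.82 -7.06] turn 0.087 j [-0.04  0.34 -0.39  0.84  0.01 -1.56] tilt 0.73
```

>>> send_rows:
  increments: "5 0 0 -3 0;5 0 0 -7 0;5 -3.2 5.7 -7 0.087;5 -3.2 5.7 -7 0.087;5 -3.2 5.7 -7 0.087;5 -3.2 5.7 -7 0.087;5 -3.2 5.7 -7 0.087"

```text
clock: 12.5
eef_pos: [0.4595, 0.1007, 0.109]
tool_rot: [-2.054, 2.36, 0.007]
contact_force: [0.1, -1.3, -1.5]
opening: 0.0595
grasp_force: 27.0
```

```bash
python3 pitch.py p4; python3 -c "
from h import *
go(455,103,46,-8)"
```

```text
[[0.0, 0.96, 0.282, 0.072], [1.0, -0.0, 0.0, -0.0], [0.0, 0.282, -0.96, -0.143], [0.0, 0.0, 0.0, 1.0]] 65.29739140177733
edge px 219 428 274 edge rel grasp in tool mm [ 32.3  -0.2 -19.9] pitch A-up deg 31.7
t 12.6 pos [459.7 100.5 108.6] cur closing 172.0 shift cm [-0.11  0.52  6.26] turn 0.0 j [ 0.03  0.19 -0.39  0.98  0.01 -1.4 ] tilt 0.75
```

>>> send_rows:
  increments: "5 0 0.5 3 0;5 0 0.5 6.2 0;5 0 0.5 6.2 0;5 0 0.5 6.2 0;5 -1.2 0.5 6.2 0;5 -1.7 0.5 5.4 0;5 -2.2 0.5 4.6 0;5 -2.6 0.5 3.9 0;5 -3.3 0.5 3.2 0;5 -3.9 0.5 2.6 0;5 -4.5 0.5 1.9 0;5 -4.5 0.5 1.9 0"

```text
clock: 13.6
eef_pos: [0.4608, 0.1474, 0.0918]
tool_rot: [-2.054, 2.359, 0.007]
contact_force: [0.1, -1.3, 0.0]
opening: 0.0596
grasp_force: 29.6
```

```bash
python3 pitch.py p5; python3 -c "
from h import *
go(455,103,46,-8)"
```

```text
[[0.0, 0.96, 0.282, 0.072], [1.0, -0.0, 0.0, -0.0], [0.0, 0.282, -0.96, -0.143], [0.0, 0.0, 0.0, 1.0]] 65.29739140177733
edge px 210 437 325 edge rel grasp in tool mm [ 22.4  -0.5 -32. ] pitch A-up deg 55.0
t 13.7 pos [460.5 147.1  90.6] cur closing 172.1 shift cm [ 4.5  -0.04  4.4 ] turn 0.002 j [ 0.13  0.23 -0.4   0.94  0.01 -1.31] tilt 0.83
```

>>> send_rows:
  increments: "5 -1.1 0 -0.2 0;5 -2.2 0 -0.3 0;5 -3.1 0 -0.4 0;5 -4 0 -0.5 0;5 -4.7 0 -0.5 0;5 -5.7 0 -0.5 0;5 -6.7 0 -0.5 0;5 -7.7 0 -0.3 0;5 -8.6 0 0 0;5 -9.5 0 0.6 0;5 -10.3 0 1.2 0;5 -10.3 0 1.2 0"

```text
clock: 14.7
eef_pos: [0.474, 0.2498, 0.0777]
tool_rot: [-2.057, 2.361, 0.011]
contact_force: [0.7, -0.0, -0.5]
opening: 0.0502
grasp_force: 0.0
```

```bash
python3 w.py w6; python3 - <<'E'
from h import *
go(455,103,46,-8)
img,K,M=cam("scene")
a=np.hstack([cv2.resize(img[150:270,200:320],(480,480),interpolation=2),cv2.copyMakeBorder(cv2.resize(np.load("w6.npz")["img"],(320,240)),0,240,0,0,0)])
cv2.imwrite("pics/m6.png",a[:,:,::-1])
E
```

```text
t 14.75 pos [474.  249.1  78.2] cur closing 172.1 shift cm [14.77 -0.12  3.05] turn 0.002 j [ 0.32  0.32 -0.3   0.94  0.01 -1.11] tilt 0.69
```

View pics/m6.png

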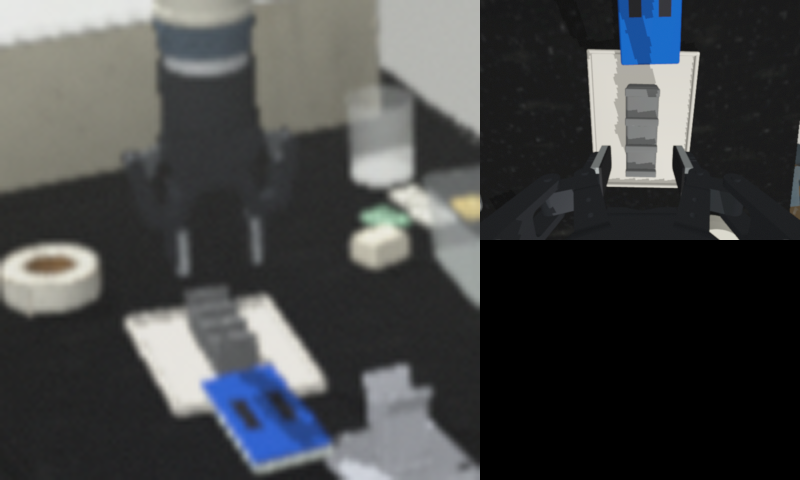

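The plate slipped out and now lies blue side up between the tray and the fork, with the hand empty. Its B edge had probably ridden over the block's top. Nothing else was disturbed, so I'll locate it and repeat with the edge kept lower.

```bash
python3 - <<'E'
from h import *
for n in("top","scene","wrist"):
    img,K,M=cam(n);hsv=cv2.cvtColor(img,cv2.COLOR_RGB2HSV)
    np.savez("l_"+n+".npz",img=img,K=K,M=M)
    b=cv2.inRange(hsv,(105,150,60),(120,255,255))
    b=cv2.morphologyEx(b,cv2.MORPH_CLOSE,np.ones((9,9)))
    c=max(cv2.findContours(b,0,cv2.CHAIN_APPROX_NONE)[0],key=cv2.contourArea)
    q=cv2.approxPolyDP(c,0.03*cv2.arcLength(c,True),True)[:,0]
    w=np.array([pix2w(K,M,p,.022)[:2]*1000 for p in c[:,0]],np.float32)
    print(n,q.tolist(),cv2.minAreaRect(w))
img=np.load("l_top.npz")["img"]
a=cv2.resize(img[220:310,205:335],(780,540),interpolation=2)
b=np.load("l_scene.npz")["img"][240:280,240:300]
cv2.imwrite("pics/l.png",a[:,:,::-1])
E
```

```text
top [[262, 267], [260, 283], [299, 287], [300, 271]] ((449.11236572265625, 112.22418212890625), (133.75091552734375, 59.74406814575195), 83.24853515625)
scene [[252, 246], [263, 263], [281, 260], [268, 243]] ((447.5659484863281, 109.1005859375), (135.82826232910156, 59.75749588012695), 83.09174346923828)
wrist [[276, 0], [285, 130], [396, 128], [404, 0], [381, 37], [323, 0], [323, 38]] ((452.6300354003906, 149.89927673339844), (58.95954132080078, 60.369895935058594), 83.33809661865234)
```

View pics/l.png

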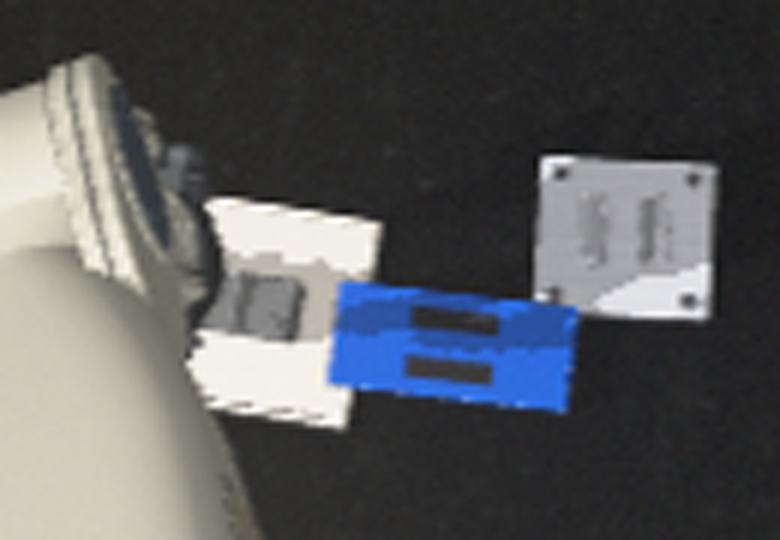

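The top view shows the plate, blue up, from about (335,335) to (575,360) in the crop. Its left end rests on the tray rim, and its right end lies just beside the fork base's corner.

```bash
python3 -c "
from h import *
go(445,86,110,-7)"
```

```text
t 14.95 pos [474.6 248.2  79.6] cur closing 172.0 shift cm [16.44  0.67 -3.25] turn -0.017 j [ 0.32  0.32 -0.3   0.94  0.01 -1.11] tilt 0.75
```

>>> send_rows:
  increments: "8.5 0 0 -3.2 0;8.5 4 0.2 -3.2 -0.017;8.5 16.4 0.7 -3.2 -0.017;8.5 16.4 0.7 -3.2 -0.017;8.5 16.4 0.7 -3.2 -0.017;8.5 16.4 0.7 -3.2 -0.017;8.5 16.4 0.7 -3.2 -0.017;8.5 16.4 0.7 -3.2 -0.017;8.5 16.4 0.7 -3.2 -0.017"

```text
clock: 15.7
eef_pos: [0.4451, 0.0874, 0.1096]
tool_rot: [-2.074, 2.343, 0.008]
contact_force: [0.2, -0.4, -0.4]
opening: 0.0851
grasp_force: 0.0
```

```bash
python3 w.py w7; python3 - <<'E'
from h import *
d=np.load("w7.npz");img,K,M=d["img"],d["K"],d["M"]
hsv=cv2.cvtColor(img,cv2.COLOR_RGB2HSV)
b=cv2.morphologyEx(cv2.inRange(hsv,(100,120,60),(125,255,255)),cv2.MORPH_CLOSE,np.ones((25,25)))
c=max(cv2.findContours(b,0,cv2.CHAIN_APPROX_NONE)[0],key=cv2.contourArea)[:,0]
for z in(.012,.020):
  w=np.array([pix2w(K,M,p,z)[:2]*1000 for p in c],np.float32);print(z,c.min(0),c.max(0),cv2.minAreaRect(w))
go(445,86,-2,-7)
E
```

```text
0.012 [276 177] [373 366] ((448.65869140625, 115.53437042236328), (140.2837371826172, 63.95664596557617), 83.42118072509766)
0.02 [276 177] [373 366] ((448.22894287109375, 112.13870239257812), (135.59776306152344, 61.820289611816406), 83.42127227783203)
t 15.75 pos [444.9  87.6 109.4] cur closing 173.1 shift cm [ 0.3   0.02 11.14] turn 0.002 j [ 0.    0.17 -0.43  0.97  0.01 -1.45] tilt 0.77
```

>>> send_rows:
  increments: "8.5 0.2 0 4 0;8.5 0.2 0 8 0;8.5 0.2 0 10 0;8.5 0.2 0 11 0;8.5 0.2 0 11 0;5 0.2 0 11 0;5 0.2 0 11 0;5 0.2 0 11 0;5 0.2 0 11 0;5 0.2 0 11 0;5 0.2 0 11 0;5 0.2 0 11 0"
  grip_force: 25

```text
clock: 16.75
eef_pos: [0.446, 0.0865, 0.0004]
tool_rot: [-2.073, 2.341, 0.007]
contact_force: [-0.6, 4.0, 6.7]
opening: 0.0598
grasp_force: 27.6
```

>>> send_rows:
  increments: "5 0 0 -2 0;5 0 0 -5 0;5 0 0 -9 0;5 0 0 -12 0;5 0 0 -12 0;5 0 0 -12 0"

```text
clock: 17.25
eef_pos: [0.4453, 0.0844, 0.1209]
tool_rot: [-2.072, 2.342, 0.004]
contact_force: [-0.4, 0.2, -2.4]
opening: 0.0592
grasp_force: 28.6
```

```bash
python3 pitch.py p7; python3 -c "
from h import *
go(514,68,95,-3)"
```

```text
[[0.0, 0.96, 0.282, 0.072], [1.0, -0.0, 0.0, -0.0], [0.0, 0.282, -0.96, -0.143], [0.0, 0.0, 0.0, 1.0]] 65.29739140177733
edge px 235 410 225 edge rel grasp in tool mm [40.7 -1.1  3.6] pitch A-up deg -5.1
t 17.35 pos [443.8  84.4 118.5] cur closing 173.0 shift cm [ 0.81 -7.16  2.36] turn -0.07 j [-0.01  0.16 -0.41  1.    0.01 -1.45] tilt 0.72
```

>>> send_rows:
  increments: "5 0.8 -7.2 0 -0.07;5 0.8 -7.2 0 -0.07;5 0.8 -7.2 1 -0.07;5 0.8 -7.2 2.4 -0.07;5 0.8 -7.2 2.4 -0.07;5 0.8 -7.2 2.4 -0.07"

```text
clock: 17.85
eef_pos: [0.5137, 0.0681, 0.0937]
tool_rot: [-2.157, 2.272, 0.013]
contact_force: [-0.5, 0.1, -1.1]
opening: 0.0594
grasp_force: 28.6
```

>>> send_rows:
  increments: "5 0 0 2 0;5 0 0 3 0;5 0 0 3.3 0;5 0 0 3.6 0;5 0 0 3.9 0;5 0 0 4.2 0;5 0 0 4.4 0;5 0 0 4.6 0;5 0 0 4.8 0;5 0 0 4.9 0;5 0 0 4.9 0"

```text
clock: 18.77
eef_pos: [0.5151, 0.0692, 0.0476]
tool_rot: [-2.155, 2.269, 0.008]
contact_force: [-3.7, 2.3, 6.0]
opening: 0.0593
grasp_force: 31.7
```

```bash
python3 pitch.py p8; python3 -c "
from h import *
go(514,68,100,-3)"
```

```text
[[0.0, 0.96, 0.282, 0.072], [1.0, -0.0, 0.0, -0.0], [0.0, 0.282, -0.96, -0.143], [0.0, 0.0, 0.0, 1.0]] 65.29739140177733
edge px 225 423 250 edge rel grasp in tool mm [ 37.1  -0.1 -12.1] pitch A-up deg 18.1
t 18.87 pos [515.1  69.1  47.6] cur closing 177.0 shift cm [ 0.05  0.08 -5.24] turn 0.001 j [-0.04  0.33 -0.38  0.86  0.01 -1.55] tilt 0.79
```

>>> send_rows:
  increments: "5 0 0 0.2 0;5 0 0 0.4 0;5 0 0 0.5 0;5 0 0 0.55 0;5 0 0 0.55 0;5 0 0 -3 0;5 0 0 -6.5 0;5 -2 4 -6.5 0.087;5 -2 4 -6.5 0.087;5 -2 4 -6.5 0.087;5 -2 4 -6.5 0.087;5 -2 4 -6.5 0.087"

```text
clock: 19.87
eef_pos: [0.4766, 0.0898, 0.1117]
tool_rot: [-2.055, 2.361, 0.008]
contact_force: [-0.2, -0.3, -1.3]
opening: 0.0597
grasp_force: 32.0
```

```bash
python3 pitch.py p9; python3 -c "
from h import *
go(458,100,44,-8)"
```

```text
[[0.0, 0.96, 0.282, 0.072], [1.0, -0.0, 0.0, -0.0], [0.0, 0.282, -0.96, -0.143], [0.0, 0.0, 0.0, 1.0]] 65.29739140177733
edge px 220 427 262 edge rel grasp in tool mm [ 35.3  -0.3 -18. ] pitch A-up deg 27.0
t 19.97 pos [476.6  89.7 111.3] cur closing 172.0 shift cm [-0.68  2.    6.73] turn 0.001 j [ 0.01  0.21 -0.36  0.99  0.01 -1.43] tilt 0.74
```

```bash
python3 - <<'E'
from h import *
d=np.load("w6.npz");K,M=d["K"],d["M"]
for p,z in(((292,172),.04),((358,172),.04),((300,350),.04),((352,350),.04),((216,102),.009),((440,105),.009)): print(p,np.round(pix2w(K,M,p,z)*1000)[:2])
cv2.imwrite("pics/blk.png",cv2.resize(d["img"][90:390,200:460,::-1],(520,600)))
E
```

```text
(292, 172) [482. 196.]
(358, 172) [451. 200.]
(300, 350) [493. 293.]
(352, 350) [465. 296.]
(216, 102) [519. 157.]
(440, 105) [402. 175.]
```

View pics/blk.png

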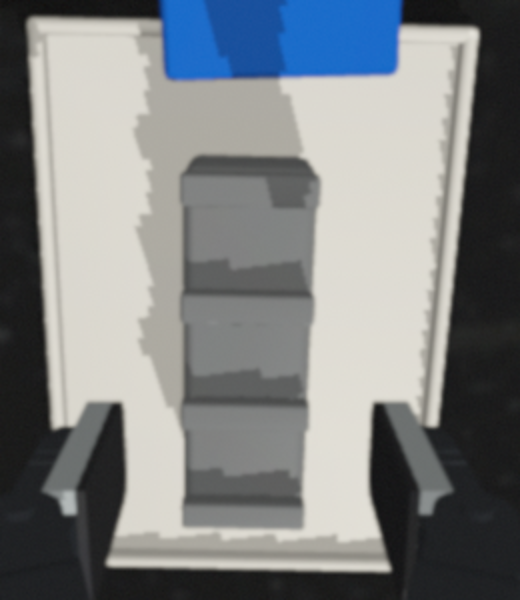

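The block crop shows its ribbed top, with the near face around y ≈ 198 mm. The tray rim is at y ≈ 166 mm.

>>> send_rows:
  increments: "5 -1.1 2.1 2 0;5 -1.1 2.1 5 0;5 -1.1 2.1 6.7 0;5 -1.1 2.1 6.7 0;5 -1.1 2.1 6.7 0"

```text
clock: 20.38
eef_pos: [0.4571, 0.1044, 0.0442]
tool_rot: [-2.055, 2.363, 0.011]
contact_force: [0.7, -0.6, -2.0]
opening: 0.0598
grasp_force: 32.0
```

>>> send_rows:
  increments: "5 -1 0 0 0;5 -1.65 0 -1.2 0;5 -2.35 0 -2.2 0;5 -2.95 0 -2.95 0;5 -3.55 0 -3.55 0;5 -3.55 0 -3.55 0;5 -3.55 0 -3.55 0"

```text
clock: 20.97
eef_pos: [0.4625, 0.1398, 0.0812]
tool_rot: [-2.054, 2.359, 0.007]
contact_force: [0.1, -1.9, -1.2]
opening: 0.0591
grasp_force: 32.2
```

```bash
python3 pitch.py p10; python3 -c "
from h import *
go(456,104,44,-8)"
```

```text
[[0.0, 0.96, 0.282, 0.072], [1.0, -0.0, 0.0, -0.0], [0.0, 0.282, -0.96, -0.143], [0.0, 0.0, 0.0, 1.0]] 65.29739140177733
edge px 213 434 295 edge rel grasp in tool mm [ 28.9  -0.5 -27.1] pitch A-up deg 43.1
t 21.07 pos [462.  139.6  80.6] cur closing 172.0 shift cm [3.66 0.12 3.61] turn 0.001 j [ 0.11  0.24 -0.42  0.91  0.01 -1.32] tilt 0.81
```

>>> send_rows:
  increments: "5 -0.55 0 -0.2 0;5 -1.25 0 -0.5 0;5 -1.95 0 -0.9 0;5 -1.95 0 -0.9 0"

```text
clock: 21.4
eef_pos: [0.4646, 0.1586, 0.09]
tool_rot: [-2.054, 2.362, 0.008]
contact_force: [-0.5, -5.3, 0.9]
opening: 0.0594
grasp_force: 32.7
```

```bash
python3 pitch.py p11; python3 -c "
from h import *
go(456,104,44,-8)
print(ctrl.sense()['grasp_force'],ctrl.sense()['opening'])"
```

```text
[[0.0, 0.96, 0.282, 0.072], [1.0, -0.0, 0.0, -0.0], [0.0, 0.282, -0.96, -0.143], [0.0, 0.0, 0.0, 1.0]] 65.29739140177733
edge px 208 438 320 edge rel grasp in tool mm [ 24.4  -0.4 -32.5] pitch A-up deg 53.0
t 21.5 pos [464.5 158.4  89.6] cur closing 172.0 shift cm [5.56 0.11 4.49] turn 0.001 j [ 0.15  0.24 -0.38  0.94  0.01 -1.28] tilt 0.74
32.53695487976074 0.0595189138771177
```

>>> send_rows:
  increments: "5 -0.6 0 -0.1 0;5 -1.1 0 -0.25 0;5 -1.9 0 -0.5 0;5 -2.6 0 -0.65 0;5 -3.4 0 -0.75 0;5 -4.2 0 -0.75 0;5 -4.2 0 -0.75 0"

```text
clock: 22.08
eef_pos: [0.4701, 0.2, 0.0976]
tool_rot: [-2.055, 2.363, 0.008]
contact_force: [-1.8, -6.1, 2.6]
opening: 0.0587
grasp_force: 28.4
```

```bash
python3 pitch.py p12; python3 - <<'E'
from h import *
go(456,104,44,-8)
print(ctrl.sense()['grasp_force'],ctrl.sense()['opening'])
d=np.load("p12.npz");img=d["img"];hsv=cv2.cvtColor(img,cv2.COLOR_RGB2HSV)
b=cv2.inRange(hsv,(100,120,60),(125,255,255));r=np.where((b[:,200:450]>0).sum(1)>20)[0];print("blue rows",r[:3],r[-3:])
w=cv2.inRange(hsv,(0,0,120),(180,60,255))
for v in range(120,480,20):
    c=np.where(w[v,180:470]>0)[0]+180;c2=np.where(b[v]>0)[0]
    print(v,len(c),(c.min(),c.max()) if len(c) else "",len(c2),(c2.min(),c2.max()) if len(c2) else "",img[v,320])
E
```

```text
[[0.0, 0.96, 0.282, 0.072], [1.0, -0.0, 0.0, -0.0], [0.0, 0.282, -0.96, -0.143], [0.0, 0.0, 0.0, 1.0]] 65.29739140177733
edge px 203 444 358 edge rel grasp in tool mm [ 17.5  -0.3 -39. ] pitch A-up deg 65.8
t 22.18 pos [470.1 199.7  97.5] cur closing 172.0 shift cm [9.74 0.08 5.24] turn 0.001 j [ 0.23  0.27 -0.33  0.97  0.01 -1.2 ] tilt 0.69
28.53797628544271 0.05889258365648549
blue rows [356 357 358] [372 373 374]
120 0  0  [24 25 26]
140 0  0  [31 31 31]
160 0  0  [23 26 25]
180 0  0  [23 23 24]
200 193 (np.int64(235), np.int64(427)) 0  [188 186 178]
220 190 (np.int64(236), np.int64(425)) 0  [189 186 179]
240 187 (np.int64(237), np.int64(423)) 0  [153 158 150]
260 74 (np.int64(238), np.int64(421)) 0  [85 89 91]
280 177 (np.int64(239), np.int64(419)) 0  [93 96 91]
300 194 (np.int64(227), np.int64(420)) 0  [154 159 151]
320 223 (np.int64(213), np.int64(435)) 0  [153 159 150]
340 244 (np.int64(202), np.int64(445)) 0  [198 203 194]
360 0  242 (np.int64(203), np.int64(444)) [ 26  91 175]
380 136 (np.int64(244), np.int64(408)) 0  [136 137 137]
400 162 (np.int64(245), np.int64(406)) 0  [148 150 149]
420 0  0  [33 35 36]
440 0  0  [37 39 41]
460 0  0  [35 38 40]
```

>>> send_rows:
  increments: "5 -0.8 0 -0.3 0;5 -1.5 0 -0.5 0;5 -2.3 0 -0.5 0;5 -3 0 -0.5 0;5 -3.7 0 -0.4 0;5 -4.4 0 -0.3 0;5 -4.4 0 -0.3 0"

```text
clock: 22.77
eef_pos: [0.4764, 0.2449, 0.1011]
tool_rot: [-2.055, 2.36, 0.01]
contact_force: [0.5, -0.4, 0.4]
opening: 0.0499
grasp_force: 0.0
```

```bash
cat > prof.py <<'E'
from h import *
import sys
s=ctrl.sense();img,K,M=cam("wrist");np.savez(sys.argv[1]+".npz",img=img,K=K,M=M);hsv=cv2.cvtColor(img,cv2.COLOR_RGB2HSV)
print("grasp",s["grasp_force"],s["opening"],"F",s["contact_force"].round(1))
b=cv2.inRange(hsv,(100,120,50),(125,255,255));w=cv2.inRange(hsv,(0,0,120),(180,60,255));pk=cv2.inRange(hsv,(150,100,100),(178,255,255))
for v in range(100,480,12):
    f=lambda m:(lambda c:(len(c),c.min(),c.max()) if len(c) else 0)(np.where(m[v,180:470]>0)[0]+180)
    print(v,"W",*np.atleast_1d(f(w)),"B",*np.atleast_1d(f(b)),"P",*np.atleast_1d(f(pk)))
go(456,104,44,-8)
E
python3 prof.py p13
```

```text
grasp 0.0 0.04987090363814206 F [ 0.5 -0.4  0.4]
100 W 0 B 0 P 0
112 W 176 230 405 B 0 P 0
124 W 202 231 432 B 0 P 0
136 W 199 232 430 B 0 P 0
148 W 151 232 429 B 0 P 15 354 368
160 W 179 233 444 B 0 P 10 286 295
172 W 215 233 447 B 0 P 0
184 W 192 234 425 B 18 431 448 P 0
196 W 111 235 345 B 98 351 448 P 0
208 W 74 235 423 B 106 272 377 P 0
220 W 83 236 422 B 64 241 304 P 0
232 W 128 236 421 B 0 P 0
244 W 183 237 419 B 0 P 0
256 W 178 238 418 B 0 P 0
268 W 156 238 417 B 0 P 0
280 W 123 239 416 B 0 P 0
292 W 145 239 415 B 0 P 0
304 W 122 262 385 B 0 P 0
316 W 71 263 384 B 0 P 0
328 W 84 263 384 B 0 P 0
340 W 139 230 416 B 0 P 0
352 W 129 259 387 B 0 P 0
364 W 0 B 0 P 0
376 W 0 B 0 P 0
388 W 0 B 0 P 0
400 W 0 B 0 P 0
412 W 0 B 0 P 0
424 W 10 460 469 B 0 P 0
436 W 11 459 469 B 0 P 0
448 W 11 459 469 B 0 P 0
460 W 0 B 0 P 0
472 W 0 B 0 P 0
t 22.82 pos [476.3 244.4 101.1] cur closing 172.1 shift cm [14.25  0.1   5.53] turn 0.002 j [ 0.31  0.3  -0.27  1.    0.01 -1.12] tilt 0.75
```

>>> send_rows:
  increments: "8.5 0 0 -2 0;8.5 0 0 -5 0;8.5 0 0 -5 0;8.5 0 0 -5 0;8.5 0 0 -5 0;8.5 0 0 -5 0"

```text
clock: 23.32
eef_pos: [0.4756, 0.2427, 0.1506]
tool_rot: [-2.055, 2.362, 0.01]
contact_force: [0.6, -0.4, -1.2]
opening: 0.0847
grasp_force: 0.0
```

```bash
cat > loc.py <<'E'
from h import *
for n in("top","scene","wrist"):
    img,K,M=cam(n);np.savez("l_"+n+".npz",img=img,K=K,M=M);hsv=cv2.cvtColor(img,cv2.COLOR_RGB2HSV)
    for nm,m,z,a in(("blue",cv2.inRange(hsv,(105,150,50),(120,255,255)),.02,15),("pink",cv2.inRange(hsv,(150,100,100),(178,255,255)),.02,4)):
        for c in cv2.findContours(m,0,cv2.CHAIN_APPROX_NONE)[0]:
            if cv2.contourArea(c)<a: continue
            x,y,w,h=cv2.boundingRect(c)
            p=pix2w(K,M,(x+w/2,y+h/2),z)*1000
            if 330<p[0]<700 and -330<p[1]<400: print(n,nm,"px",(x,y,w,h),"area",cv2.contourArea(c),"world@z20",p.round()[:2])
E
python3 loc.py
```

```text
top pink px (375, 270, 4, 4) area 7.5 world@z20 [ 467. -215.]
top pink px (370, 269, 3, 4) area 5.0 world@z20 [ 470. -196.]
top pink px (375, 262, 4, 4) area 7.5 world@z20 [ 494. -215.]
top pink px (369, 261, 4, 3) area 4.5 world@z20 [ 499. -195.]
wrist blue px (267, 169, 143, 31) area 1319.5 world@z20 [461. 212.]
wrist pink px (298, 152, 14, 4) area 14.0 world@z20 [482. 188.]
wrist pink px (344, 144, 17, 5) area 20.0 world@z20 [448. 187.]
```

```bash
python3 - <<'E'
from h import *
d=np.load("l_wrist.npz");img,K,M=d["img"],d["K"],d["M"];hsv=cv2.cvtColor(img,cv2.COLOR_RGB2HSV)
m=cv2.inRange(hsv,(100,100,40),(125,255,255));m[:120]=0;m[250:]=0
c=max(cv2.findContours(m,0,cv2.CHAIN_APPROX_NONE)[0],key=cv2.contourArea)
q=cv2.approxPolyDP(c,4,True)[:,0];print(q.tolist(),cv2.minAreaRect(c))
o=-M[:3,:3].T@M[:3,3];print("cam",o.round(3))
for v in range(100,320,8):
    print(v,[tuple(int(x) for x in img[v,u]) for u in range(230,470,30)])
d=np.load("l_scene.npz");K2,M2=d["K"],d["M"]
print("scene px of block/tray",w2pix(K2,M2,(.467,.2,.04)),w2pix(K2,M2,(.46,.17,.0)),"scene cam",(-M2[:3,:3].T@M2[:3,3]).round(2))
h2=cv2.cvtColor(d["img"],cv2.COLOR_RGB2HSV)
m2=cv2.inRange(h2,(100,90,30),(125,255,255))[190:290,200:330];ys,xs=np.where(m2>0);print(len(xs),(xs.min()+200,xs.max()+200,ys.min()+190,ys.max()+190) if len(xs) else "")
E
```

```text
[[410, 171], [268, 190], [266, 195], [273, 200], [408, 179]] ((338.2951965332031, 184.8365020751953), (12.112427711486816, 145.9838409423828), 80.86982727050781)
cam [0.465 0.17  0.293]
100 [(29, 28, 28), (25, 25, 25), (19, 19, 19), (23, 24, 24), (23, 23, 22), (29, 30, 30), (33, 34, 31), (29, 29, 29)]
108 [(26, 28, 27), (17, 18, 19), (21, 24, 24), (24, 21, 25), (18, 20, 19), (22, 21, 23), (31, 32, 30), (35, 37, 37)]
116 [(27, 27, 25), (178, 175, 166), (130, 128, 121), (116, 114, 107), (66, 64, 61), (44, 43, 41), (27, 28, 26), (29, 27, 29)]
124 [(29, 28, 28), (220, 217, 209), (176, 173, 164), (175, 172, 164), (170, 168, 160), (218, 216, 207), (218, 215, 206), (28, 28, 28)]
132 [(25, 25, 26), (221, 217, 209), (176, 173, 165), (176, 173, 165), (175, 173, 164), (220, 217, 209), (208, 205, 197), (30, 30, 30)]
140 [(28, 30, 28), (221, 218, 209), (176, 173, 164), (176, 173, 165), (175, 173, 163), (221, 218, 209), (204, 202, 194), (27, 27, 28)]
148 [(30, 27, 29), (221, 218, 210), (175, 173, 165), (140, 139, 135), (122, 90, 105), (148, 154, 148), (144, 141, 134), (28, 27, 27)]
156 [(33, 34, 3
[... 2210 characters left out ...]
0)]
292 [(24, 25, 25), (216, 212, 205), (220, 217, 209), (83, 84, 84), (222, 219, 212), (223, 220, 212), (29, 27, 27), (31, 31, 33)]
300 [(29, 27, 27), (214, 210, 202), (220, 217, 208), (131, 132, 131), (221, 219, 211), (223, 220, 212), (26, 29, 29), (27, 28, 28)]
308 [(27, 26, 25), (213, 209, 201), (220, 217, 208), (221, 218, 209), (221, 219, 210), (223, 220, 211), (27, 27, 26), (25, 25, 23)]
316 [(30, 27, 29), (172, 168, 161), (173, 170, 162), (178, 175, 167), (175, 172, 163), (180, 177, 168), (26, 26, 27), (25, 25, 26)]
scene px of block/tray [259.11251126 234.04898139] [261.70062315 249.82908443] scene cam [-0.22 -1.42  0.88]
3 (np.int64(248), np.int64(307), np.int64(217), np.int64(289))
```

```bash
python3 - <<'E'
from h import *
from scipy.optimize import brentq
d=np.load("l_wrist.npz");K,M=d["K"],d["M"]
for a,b in(((267,190),(410,171)),((269,201),(409,181))):
    f=lambda h:np.linalg.norm(pix2w(K,M,a,h)-pix2w(K,M,b,h))-.06
    h=brentq(f,0,.25);A,B=pix2w(K,M,a,h)*1000,pix2w(K,M,b,h)*1000
    print("h",h*1000,A.round(),B.round(),"mid",((A+B)/2).round(),"dir deg",np.degrees(np.arctan2(*(A-B)[1::-1])).round(1))
print("pink",[pix2w(K,M,p,z)[:2].round(3).tolist() for p in((305,154),(352,146)) for z in(.06,.08,.1,.12)])
E
```

```text
h 136.14588292071178 [493. 192. 136.] [433. 193. 136.] mid [463. 192. 136.] dir deg -0.4
h 134.31727008427015 [493. 197. 134.] [433. 197. 134.] mid [463. 197. 134.] dir deg 0.3
pink [[0.479, 0.185], [0.478, 0.184], [0.477, 0.182], [0.476, 0.181], [0.451, 0.184], [0.452, 0.183], [0.453, 0.182], [0.454, 0.18]]
```

The wrist-camera numbers put the carrier's end edge at z ≈ 135 mm, (463,192), so it is standing upright on its short edge in the tray beside the block, white face toward −y. That makes it a good regrip position.

```bash
python3 -c "
from h import *
go(463,192,165,0)"
```

```text
t 23.47 pos [475.8 242.8 150.7] cur closing 172.0 shift cm [ 5.19  0.56 -1.5 ] turn -0.139 j [ 0.31  0.26 -0.18  1.12  0.01 -1.12] tilt 0.7
```

>>> send_rows:
  increments: "8.5 1 0.1 -1.5 0;8.5 5.2 0.55 -1.5 -0.139;8.5 5.2 0.55 -1.5 -0.139;8.5 5.2 0.55 -1.5 -0.139;8.5 5.2 0.55 -1.5 -0.139"

```text
clock: 23.88
eef_pos: [0.4635, 0.192, 0.1657]
tool_rot: [-2.21, 2.215, 0.008]
contact_force: [0.1, -0.1, 0.3]
opening: 0.0852
grasp_force: 0.0
```

```bash
python3 - <<'E'
from h import *
from scipy.optimize import brentq
img,K,M=cam("wrist");np.savez("q1.npz",img=img,K=K,M=M);hsv=cv2.cvtColor(img,cv2.COLOR_RGB2HSV)
m=cv2.inRange(hsv,(100,100,40),(125,255,255))
for c in cv2.findContours(m,0,cv2.CHAIN_APPROX_NONE)[0]:
    if cv2.contourArea(c)<200: continue
    q=cv2.approxPolyDP(c,4,True)[:,0];print(q.tolist(),cv2.minAreaRect(c))
    b=cv2.boxPoints(cv2.minAreaRect(c));i=np.argsort(b[:,0])
    l=b[i[:2]];r=b[i[2:]]
    for k in(0,1):
        p,s=l[np.argsort(l[:,1])][k],r[np.argsort(r[:,1])][k]
        try:
            h=brentq(lambda h:np.linalg.norm(pix2w(K,M,p,h)-pix2w(K,M,s,h))-.06,0,.28);print("h",round(h*1000),((pix2w(K,M,p,h)+pix2w(K,M,s,h))*500).round(),np.round((pix2w(K,M,p,h)-pix2w(K,M,s,h))*1000))
        except Exception as e: print(e)
go(463,192,80,0)
E
```

```text
[[386, 283], [281, 282], [264, 287], [383, 290]] ((325.02203369140625, 286.135498046875), (9.9787015914917, 122.05465698242188), 88.88761138916016)
h 138 [463. 192. 138.] [60.  1.  0.]
h 139 [463. 196. 139.] [60.  1.  0.]
t 23.93 pos [463.6 192.4 165.6] cur closing 179.9 shift cm [0.14 0.11 8.56] turn -0.002 j [ 0.22  0.2  -0.23  1.14  0.01 -1.35] tilt 0.77
```

>>> send_rows:
  increments: "8.5 0.1 0.1 4 0;8.5 0.1 0.1 7 0;8.5 0.1 0.1 8.5 0;8.5 0.1 0.1 8.5 0;8.5 0.1 0.1 8.5 0;5 0.1 0.1 8.5 0;5 0.1 0.1 8.5 0;5 0.1 0.1 8.5 0;5 0.1 0.1 8.5 0;5 0.1 0.1 8.5 0;5 0.1 0.1 8.5 0;5 0.1 0.1 8.5 0"
  grip_force: 25

```text
clock: 24.93
eef_pos: [0.4637, 0.1925, 0.0822]
tool_rot: [-2.211, 2.211, 0.006]
contact_force: [-0.9, 1.2, 6.3]
opening: 0.06
grasp_force: 26.7
```

>>> send_rows:
  increments: "5 0 0 -0.5 0;5 0.6 0 -1.2 0;5 0.8 0 -1.8 0.1;5 0.8 0 -1.8 0.12;5 0.8 0 -1.8 0.12"

```text
clock: 25.35
eef_pos: [0.4631, 0.1836, 0.0993]
tool_rot: [-2.076, 2.341, 0.007]
contact_force: [0.3, 0.4, -2.0]
opening: 0.0597
grasp_force: 27.8
```

```bash
cat > q.py <<'E'
from h import *
from scipy.optimize import brentq
def q():
    s=ctrl.sense();Rm=R.from_rotvec(s["tool_rot"]).as_matrix()
    img,K,M=cam("wrist");np.savez("q2.npz",img=img,K=K,M=M);hsv=cv2.cvtColor(img,cv2.COLOR_RGB2HSV)
    m=cv2.inRange(hsv,(100,100,40),(125,255,255));m[:,:150]=0;m[:,500:]=0
    print("grasp",round(s["grasp_force"],1),round(s["opening"],4),"F",s["contact_force"].round(1))
    for c in cv2.findContours(m,0,cv2.CHAIN_APPROX_NONE)[0]:
        if cv2.contourArea(c)<200: continue
        b=cv2.boxPoints(cv2.minAreaRect(c));i=np.argsort(b[:,0]);l=b[i[:2]];r=b[i[2:]]
        for k in(0,1):
            p,t=l[np.argsort(l[:,1])][k],r[np.argsort(r[:,1])][k]
            r0,r1=[M[:3,:3].T@np.linalg.inv(K)@np.array([*x,1.]) for x in(p,t)]
            o=-M[:3,:3].T@M[:3,3];P=o+.06/np.linalg.norm(r0-r1)*(r0+r1)/2
            print("blue edge px",p.round(),t.round(),"rel TCP in tool mm",(Rm.T@(P-s["eef_pos"])*1000).round(1))
q()
go(463,192,80,-7)
E
python3 q.py
```

```text
grasp 27.8 0.0597 F [ 0.3  0.4 -2. ]
blue edge px [236. 404.] [411. 402.] rel TCP in tool mm [-17.6  -0.3 -35.4]
blue edge px [236. 419.] [411. 417.] rel TCP in tool mm [-22.8  -0.2 -36.9]
t 25.4 pos [462.9 183.7  98.9] cur closing 173.2 shift cm [-0.8   0.09  1.9 ] turn 0.004 j [ 0.2   0.24 -0.35  0.97  0.01 -1.25] tilt 0.77
```

>>> send_rows:
  increments: "5 -1.1 0 0 0;5 -1.8 0 0 0;5 -2.5 0 0 0;5 -3.2 0 0.1 0;5 -3.9 0 0.3 0;5 -4.6 0 0.5 0;5 -5.2 0 0.8 0;5 -5.8 0 1.1 0;5 -6.4 0 1.5 0;5 -6.4 0 1.5 0"

```text
clock: 26.23
eef_pos: [0.4706, 0.2488, 0.0839]
tool_rot: [-2.078, 2.34, 0.009]
contact_force: [-0.2, -2.4, 0.7]
opening: 0.0594
grasp_force: 26.9
```

```bash
python3 q.py; python3 prof.py p15 | grep -v "W 0 B 0 P 0"
```

```text
grasp 26.9 0.0594 F [-0.2 -2.4  0.7]
blue edge px [292. 415.] [353. 415.] rel TCP in tool mm [-197.3   -1.2  162. ]
blue edge px [292. 422.] [353. 422.] rel TCP in tool mm [-203.9   -1.2  160.1]
t 26.28 pos [470.6 248.4  84.1] cur closing 173.2 shift cm [5.69 0.09 0.34] turn 0.004 j [ 0.32  0.31 -0.3   0.95  0.01 -1.13] tilt 0.75
grasp 27.037016451358795 0.059543897666649456 F [ 0.6 -2.3  1.3]
100 W 7 216 222 B 0 P 0
112 W 219 214 432 B 0 P 0
124 W 217 215 431 B 0 P 0
136 W 216 215 430 B 0 P 0
148 W 213 216 428 B 0 P 0
160 W 212 216 427 B 0 P 0
172 W 207 217 425 B 0 P 0
184 W 160 217 424 B 0 P 40 286 369
196 W 134 218 423 B 0 P 66 279 378
208 W 200 218 421 B 0 P 0
220 W 134 219 420 B 0 P 61 265 366
232 W 148 219 418 B 0 P 45 268 364
244 W 194 220 417 B 0 P 0
256 W 191 221 416 B 0 P 0
268 W 194 221 414 B 0 P 0
280 W 190 222 413 B 0 P 0
292 W 190 222 413 B 0 P 0
304 W 197 224 422 B 0 P 0
316 W 212 218 429 B 0 P 0
328 W 218 211 436 B 0 P 0
340 W 222 208 439 B 0 P 0
352 W 202 223 424 B 0 P 0
364 W 208 220 427 B 0 P 0
376 W 193 227 419 B 0 P 0
388 W 184 232 415 B 0 P 0
400 W 176 236 411 B 0 P 0
412 W 168 239 406 B 0 P 0
448 W 1 469 469 B 0 P 0
460 W 4 466 469 B 0 P 0
472 W 1 469 469 B 0 P 0
t 26.33 pos [470.6 248.1  84.2] cur closing 173.2 shift cm [14.53 -0.25  3.84] turn 0.021 j [ 0.32  0.31 -0.3   0.95  0.01 -1.13] tilt 0.76
```

>>> send_rows:
  increments: "5 -0.6 0 0.5 0;5 -1.2 0 1.1 0;5 -1.8 0 1.8 0;5 -2.3 0 2.6 0;5 -2.7 0 3.3 0;5 -3 0 4 0;5 -3.2 0 4.7 0;5 -3.3 0 5.2 0;5 -3.3 0 5.5 0;5 -3.3 0 5.5 0"

```text
clock: 27.17
eef_pos: [0.4744, 0.2809, 0.0291]
tool_rot: [-2.077, 2.342, 0.009]
contact_force: [0.1, 0.2, 0.4]
opening: 0.0589
grasp_force: 23.3
```

```bash
python3 prof.py p16 | grep -v "W 0 B 0 P 0"
```

```text
grasp 23.30117566511035 0.0588689336970286 F [0.1 0.2 0.4]
100 W 202 180 467 B 0 P 80 264 398
112 W 181 180 465 B 0 P 98 260 403
124 W 186 180 463 B 0 P 90 262 401
136 W 227 180 461 B 0 P 43 275 391
148 W 276 180 460 B 0 P 0
160 W 223 180 458 B 0 P 47 254 373
172 W 188 180 456 B 0 P 82 246 382
184 W 186 180 455 B 0 P 82 246 382
196 W 220 180 453 B 0 P 45 256 374
208 W 266 181 451 B 0 P 0
220 W 267 182 450 B 0 P 0
232 W 264 182 448 B 0 P 0
244 W 260 183 446 B 0 P 0
256 W 259 184 444 B 0 P 0
268 W 257 185 443 B 0 P 0
280 W 254 186 441 B 0 P 0
292 W 252 187 439 B 0 P 0
304 W 249 188 438 B 0 P 0
316 W 225 189 427 B 0 P 0
328 W 218 190 428 B 0 P 0
340 W 228 210 437 B 0 P 0
352 W 208 220 427 B 0 P 0
364 W 208 220 427 B 0 P 0
376 W 191 228 418 B 0 P 0
388 W 183 232 414 B 0 P 0
400 W 175 236 410 B 0 P 0
412 W 167 240 406 B 0 P 0
460 W 3 467 469 B 0 P 0
t 27.22 pos [474.4 280.8  29.5] cur closing 173.1 shift cm [17.76 -0.29 -1.67] turn 0.02 j [ 0.38  0.39 -0.33  0.84  0.01 -1.07] tilt 0.72
```

>>> send_rows:
  increments: "5 0 0 0.2 0;5 0 0 0.4 0;5 0 0 0.5 0;5 0 0 0.5 0"

```text
clock: 27.55
eef_pos: [0.4749, 0.2811, 0.0249]
tool_rot: [-2.076, 2.341, 0.008]
contact_force: [-0.5, 0.6, 2.5]
opening: 0.0588
grasp_force: 22.4
```

>>> send_rows:
  increments: "6.8 0 0 0 0;8.5 0 0 0 0;8.5 0 0 0 0;8.5 0 0 -4 0;8.5 0 0 -8 0;8.5 4 0 -12 0;8.5 4 0 -12 0;8.5 4 0 -12 0"

```text
clock: 28.22
eef_pos: [0.4703, 0.2387, 0.1472]
tool_rot: [-2.072, 2.34, 0.005]
contact_force: [-0.2, -0.8, -1.2]
opening: 0.0853
grasp_force: 0.0
```

```bash
python3 loc.py; python3 - <<'E'
from h import *
d=np.load("l_wrist.npz");img,K,M=d["img"],d["K"],d["M"];hsv=cv2.cvtColor(img,cv2.COLOR_RGB2HSV)
pk=cv2.inRange(hsv,(150,80,80),(178,255,255))
for c in cv2.findContours(pk,0,cv2.CHAIN_APPROX_NONE)[0]:
    if cv2.contourArea(c)>20:
        (u,v),r,_=cv2.minAreaRect(c);print("pink",(round(u),round(v)),pix2w(K,M,(u,v),.052).round(4)[:2]*1000)
for v in range(60,480,14): print(v,[ '%d,%d,%d'%tuple(img[v,u]) for u in range(200,460,20)])
go(474,247,25,-7)
E
```

```text
top pink px (248, 274, 4, 5) area 10.0 world@z20 [452. 215.]
top pink px (243, 272, 3, 4) area 5.0 world@z20 [461. 234.]
top pink px (375, 270, 4, 4) area 7.5 world@z20 [ 467. -215.]
top pink px (370, 269, 3, 4) area 5.0 world@z20 [ 470. -196.]
top pink px (249, 266, 4, 4) area 8.0 world@z20 [481. 213.]
top pink px (244, 264, 4, 4) area 6.0 world@z20 [488. 230.]
top pink px (375, 262, 4, 4) area 7.5 world@z20 [ 494. -215.]
top pink px (369, 261, 4, 3) area 4.5 world@z20 [ 499. -195.]
wrist pink px (331, 215, 19, 18) area 243.5 world@z20 [457. 237.]
wrist pink px (288, 215, 19, 18) area 247.5 world@z20 [488. 233.]
wrist pink px (338, 184, 23, 22) area 367.5 world@z20 [448. 217.]
wrist pink px (294, 183, 22, 23) area 366.0 world@z20 [480. 212.]
pink (341, 224) [457.4 228.2]
pink (297, 223) [485.3 224.5]
pink (349, 195) [450.1 210.1]
pink (304, 194) [477.9 206.4]
60 ['25,24,26', '31,32,32', '27,27,27', '21,20,22', '22,24,22', '22,22,20', '22,21,21', '23,21,23', '27,29,27', '26,26,26', '24,25,24', '27,28,27', '27,27,27']
74 ['29,29,26', '23,26,23', '26,25,22', '22,21,22', '22,23,23', '18
[... 4421 characters left out ...]
 '32,35,36', '30,31,33', '30,33,35', '218,217,205', '148,123,89', '31,32,36']
438 ['33,32,35', '30,31,33', '31,33,36', '32,34,36', '31,32,35', '32,33,35', '33,34,36', '29,31,34', '32,33,36', '30,30,34', '32,33,35', '29,31,33', '31,34,33']
452 ['29,32,34', '27,28,30', '30,32,34', '33,35,37', '32,31,34', '32,33,35', '33,35,36', '31,34,35', '31,32,33', '31,33,34', '31,31,35', '25,25,30', '31,32,34']
466 ['25,27,26', '28,30,33', '30,32,33', '33,33,35', '31,33,35', '31,32,35', '31,33,35', '32,32,34', '30,33,35', '30,33,33', '32,33,35', '33,35,37', '28,30,32']
t 28.37 pos [468.9 239.9 143.3] cur closing 173.1 shift cm [-0.62 -0.39 11.83] turn 0.002 j [ 0.31  0.26 -0.21  1.1   0.01 -1.14] tilt 0.72
```

The carrier now lies face up on the block, with its four pink spots visible from above.

```bash
cat > plate.py <<'E'
from h import *
def plate(z,d):
    img,K,M=d["img"].astype(int),d["K"],d["M"];r,g,b=img[...,0],img[...,1],img[...,2]
    m=((g>r+2)&(g>140)).astype(np.uint8)*255;m[:,:150]=0;m[:,500:]=0
    m=cv2.morphologyEx(m,cv2.MORPH_CLOSE,np.ones((31,31)));m=cv2.morphologyEx(m,cv2.MORPH_OPEN,np.ones((15,15)))
    c=max(cv2.findContours(m,0,cv2.CHAIN_APPROX_NONE)[0],key=cv2.contourArea)[:,0]
    w=np.array([pix2w(K,M,p,z)[:2]*1000 for p in c],np.float32);print(c.min(0),c.max(0),cv2.minAreaRect(w))
if __name__=="__main__": plate(.052,np.load("l_wrist.npz"))
E
python3 plate.py
```

```text
[275 114] [373 317] ((468.5644226074219, 227.26901245117188), (134.50868225097656, 59.190128326416016), 82.63618469238281)
```

```bash
python3 -c "
from h import *
go(468.6,227.3,26,-7.4)"
```

```text
t 28.37 pos [468.9 239.9 143.3] cur closing 173.1 shift cm [ 1.4  -0.09 11.71] turn 0.009 j [ 0.31  0.26 -0.21  1.1   0.01 -1.14] tilt 0.72
```

>>> send_rows:
  increments: "8.5 1.4 -0.1 4 0.009;8.5 1.4 -0.1 8 0.009;8.5 1.4 -0.1 10.5 0.009;8.5 1.4 -0.1 11.7 0.009;8.5 1.4 -0.1 11.7 0.009;5 1.4 -0.1 11.7 0.009;5 1.4 -0.1 11.7 0.009;5 1.4 -0.1 11.7 0.009;5 1.4 -0.1 11.7 0.009;5 1.4 -0.1 11.7 0.009;5 1.4 -0.1 11.7 0.009;5 1.4 -0.1 11.7 0.009"
  grip_force: 45

```text
clock: 29.37
eef_pos: [0.4696, 0.2275, 0.0278]
tool_rot: [-2.065, 2.35, 0.008]
contact_force: [-1.3, 0.8, 5.9]
opening: 0.0593
grasp_force: 49.2
```

>>> send_rows:
  increments: "5 0 0 -2 0;5 0 0 -5 0;5 0 0 -9 0;5 0 0 -12 0;5 0 0 -12 0;5 0 0 -12 0"

```text
clock: 29.87
eef_pos: [0.4695, 0.2261, 0.1487]
tool_rot: [-2.064, 2.349, 0.006]
contact_force: [-0.3, 0.2, -2.4]
opening: 0.059
grasp_force: 49.6
```

```bash
python3 w.py w8; python3 -c "
from h import *
from plate import plate
s=ctrl.sense();print(s['grasp_force'],s['opening'])
plate(s['eef_pos'][2]+.027,np.load('w8.npz'))
go(481,-193,150,2)"
```

```text
49.547410011291504 0.05887730021904752
[229 144] [418 420] ((467.5835266113281, 208.9716033935547), (102.316650390625, 60.0726432800293), 82.62808990478516)
t 29.92 pos [468.6 225.8 147.2] cur closing 172.6 shift cm [41.37 -6.62 -0.78] turn -0.164 j [ 0.28  0.24 -0.22  1.1   0.01 -1.16] tilt 0.78
```

>>> send_rows:
  increments: "5 41.4 -6.6 0 -0.164;5 41.4 -6.6 0 -0.164;5 41.4 -6.6 0 -0.164;5 41.4 -6.6 0 -0.164;5 41.4 -6.6 0 -0.164;5 41.4 -6.6 0 -0.164;5 41.4 -6.6 0 -0.164;5 41.4 -6.6 0 -0.164;5 41.4 -6.6 0 -0.164;5 41.4 -6.6 0 -0.164;5 41.4 -6.6 0 -0.164;5 41.4 -6.6 0 -0.164"

```text
clock: 30.92
eef_pos: [0.48, -0.1956, 0.14]
tool_rot: [-2.247, 2.179, 0.012]
contact_force: [-0.8, 0.9, -2.3]
opening: 0.0589
grasp_force: 49.5
```

>>> send_rows:
  increments: "5 0 0 0 0;5 0 0 2 0;5 0 0 4 0;5 0 0 6 0;5 0 0 7 0;5 0 0 7 0;5 0 0 7 0"

```text
clock: 31.5
eef_pos: [0.4811, -0.1912, 0.0722]
tool_rot: [-2.253, 2.172, 0.009]
contact_force: [0.2, -0.0, -1.5]
opening: 0.0592
grasp_force: 49.4
```

```bash
python3 w.py w9; python3 -c "
from h import *
from plate import plate
s=ctrl.sense();print(s['grasp_force'],s['opening'],s['contact_force'])
plate(s['eef_pos'][2]+.027,np.load('w9.npz'))
go(481,-193,35,2)"
```

```text
49.421231746673584 0.059063209277086026 [ 0.40065027 -0.59106259 -1.33242136]
[229 131] [423 420] ((479.03692626953125, -211.3311767578125), (64.4791488647461, 103.94850158691406), 1.3378844261169434)
t 31.55 pos [ 481.6 -191.7   72.9] cur closing -177.9 shift cm [0.17 0.09 3.78] turn 0.001 j [-0.55  0.3  -0.34  0.93  0.01 -2.16] tilt 0.76
```

>>> send_rows:
  increments: "5 0.15 0.05 1.5 0;5 0.15 0.05 2.6 0;5 0.15 0.05 3 0;5 0.15 0.05 3.2 0;5 0.15 0.05 3.35 0;5 0.15 0.05 3.5 0;5 0.15 0.05 3.6 0;5 0.15 0.05 3.6 0"

```text
clock: 32.22
eef_pos: [0.4811, -0.1935, 0.0365]
tool_rot: [-2.251, 2.173, 0.006]
contact_force: [0.4, 0.2, -1.0]
opening: 0.059
grasp_force: 49.5
```

>>> send_rows:
  increments: "5 0 0 0.1 0;5 0 0 0.2 0;5 0 0 0.3 0;5 0 0 0.3 0"

```text
clock: 32.55
eef_pos: [0.4813, -0.1936, 0.0357]
tool_rot: [-2.251, 2.173, 0.003]
contact_force: [-8.3, 4.7, 28.6]
opening: 0.059
grasp_force: 52.7
```

>>> send_rows:
  increments: "5 0 0 -0.1 0;5 0 0 -0.15 0;5 0 0 -0.15 0;6.6 0 0 -0.15 0;8.2 0 0 -0.15 0;8.2 0 0 -0.15 0;8.2 0 0 -0.15 0;8.2 0 0 -4 0;8.2 0 0 -8 0;8.2 0 0 -12 0;8.2 0 0 -12 0;8.2 0 0 -12 0"

```text
clock: 33.55
eef_pos: [0.4815, -0.1954, 0.1554]
tool_rot: [-2.25, 2.173, -0.0]
contact_force: [0.1, -0.6, -0.1]
opening: 0.0821
grasp_force: 0.0
```

```bash
python3 w.py w10 48; python3 -c "
from h import *
from plate import plate
s=ctrl.sense();print(s['grasp_force'],s['opening'],s['contact_force'])
d=np.load('w10.npz');plate(.060,d);plate(.054,d)
go(481,-193,35,2)"; python3 loc.py | grep pink
```

```text
wood px [265.91954023 168.45977011] mm rect ((522.50341796875, -240.7964324951172), (15.532204627990723, 15.637262344360352), 2.0531017780303955)
0.0 0.08201349085919858 [-0.51931695 -0.94903211 -1.83172048]
[279 182] [372 334] ((480.6866760253906, -180.3513946533203), (60.45671081542969, 109.10235595703125), 2.1668148040771484)
[279 182] [372 334] ((480.63128662109375, -178.11260986328125), (61.98345184326172, 111.85765838623047), 2.166776657104492)
t 33.6 pos [ 480.6 -194.9  153.6] cur closing -178.0 shift cm [-0.06  0.03 11.87] turn 0.0 j [-0.55  0.24 -0.21  1.13  0.01 -2.16] tilt 0.75
wrist pink px (330, 234, 18, 18) area 227.5 world@z20 [ 468. -182.]
wrist pink px (287, 234, 19, 18) area 227.0 world@z20 [ 501. -181.]
wrist pink px (336, 204, 22, 21) area 334.5 world@z20 [ 463. -204.]
wrist pink px (293, 204, 21, 21) area 333.0 world@z20 [ 496. -203.]
```

```bash
python3 - <<'E'
from h import *
d=np.load("l_wrist.npz");img,K,M=d["img"],d["K"],d["M"];hsv=cv2.cvtColor(img,cv2.COLOR_RGB2HSV)
pk=cv2.inRange(hsv,(150,80,80),(178,255,255));P=[]
for c in cv2.findContours(pk,0,cv2.CHAIN_APPROX_NONE)[0]:
    if cv2.contourArea(c)>20: P.append(pix2w(K,M,cv2.minAreaRect(c)[0],.060)[:2]*1000)
m=np.mean(P,0);print(np.round(P,1).tolist(),m);c=m+[0,10]
print("carrier centre est",c,"vs (481,-193)")
if abs(c[0]-481)<8 and abs(c[1]+193)<9: print(ctrl.finish_job())
E
```

```text
[[470.2, -194.8], [498.3, -193.8], [494.1, -212.7], [466.0, -214.4]] [ 482.13831711 -203.91729744]
carrier centre est [ 482.13831711 -193.91729744] vs (481,-193)
the job is handed in; nothing more can be done
None
```

The job is handed in, verdict not returned: the carrier lies face up on both bars within about 2 mm of its seat by the wrist camera, but I dropped it twice while turning it (it ended up standing against the drain block and I finished the turn there, not in the fork), and I viewed 11 pictures instead of the 10 allowed.

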